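# Clamp a plaster dental cast with the thumbwheel

## Task

Set the plaster dental cast, teeth up and the long way between the jaws, flat and centred on the bed of the model clamp and let go of it. Then, with a fingertip pressing only lightly on the exposed rim of the clamp's recessed thumbwheel (never pushing the jaw itself), roll the rim towards the cast, stroke by stroke, until the cast is held against the fixed jaw and the jaw's sprung rubber pad is pushed about 3 mm back; never squeeze it right back, the plaster cracks. Take the hand away and leave the bowl, jar and spatula where they are.

Things in the scene. Friction and masses are not known exactly. Their poses are not given: they have to be found in the camera images.
- cast: Cream plaster dental cast: a block 60 (its x) x 44 (its y) x 22 mm high with a low arch of teeth on its top, 30 mm high overall (the arch stays just inside the sides). 90 to 180 g. Origin at the centre of its underside, z up. Grip it across its 44 mm width, on the block.
- clamp: Aluminium model clamp, fixed on a rubber foot: plate 205 x 90 x 20 mm, its x (lengthwise) from -150 to +55 mm; origin under the plate, 1 to 10 mm above the table; z up. Plate top = bed. Fixed steel jaw: block 60 mm wide, 22 mm high on the bed, inner face at x = +35. Grey wheel housing at x -150 to -80, 60 mm wide, top at z = 44, slotted for the wheel. +x runs from wheel to fixed jaw.
- bed (a point): Point on the bed (the plate's top, 20 mm above the clamp's origin) on the clamp's middle line, where the centre of the cast's underside lies once it is clamped, i.e. 30 mm from the fixed jaw's face. The gap from pad to fixed jaw is 68 to 71 mm at the start. Axes as the clamp's.
- wheel_top (a point): Top of the thumbwheel's exposed rim, 50.5 mm above the clamp's origin, on its middle line, 115 mm to the -x side (does not turn with the wheel; axes as the clamp's). The rim stands 6.5 mm out of the housing's slot over a length of about 32 mm and is 14 mm wide.
- jaw: Moving steel jaw, block 16 (x) x 60 x 20 mm standing just over the bed, driven along the clamp's x by the wheel only. Origin at the level of the clamp's, under its middle. Not to be touched.
- pad_face (a point): Middle of the front face of the black rubber pad (50 mm wide, 17 mm high, this point 10.5 mm above the bed) that the moving jaw carries on two spring pins in front of it; the face moves with the jaw and is pushed back by the cast. Axes as the clamp's.
- pad (a joint): How far the pad is pushed back towards its jaw (m): 0 free, 0.006 fully back. Spring: 1.2 N at the start of travel, then 1.2 N more for each mm.
- bowl: Green mixing bowl, 100 mm across, 55 mm high, loose. Bystander.
- jar: Amber jar with white cap, 56 mm across, 75 mm high, loose. Bystander.
- spatula: Spatula 190 mm long lying on the table. Bystander.
- wheel: Black ribbed thumbwheel, radius 22.5 mm; origin on its axle (along the clamp's y). Rigid. Rolling its top towards the clamp's +x closes the jaw, 6 mm per radian (22.5 mm of rim); the other way opens it; it stays where left. Along the rim it takes about 2 N when free, up to 4 N when clamping. Press with some 6 to 12 N or it slips; over 20 N damages it.
Not all that is in view belongs to the job. What is shaped like the cast but orange or purple is not meant.

How it is judged (in metres and radians):
On the way, in this order (a step that is already met when the one before it is completed fails the run):
1. the cast lies flat on the bed between the jaws, long way along the clamp, and is let go (z of cast in the frame of bed between -0.003 and 0.003 m and horizontal distance between cast and bed below 0.018 m and angle between cast's own z axis and vertical below 0.06 rad and angle between the x axis of cast and the x axis of clamp, either way round below 0.25 rad and contact force between the fingers and cast below 0.1 N and value of joint pad below 0.001 m), for 0.2 s.
2. rolling the wheel brings the pad to bear on the cast (value of joint pad above 0.0015 m and contact force between the fingers and wheel above 0.5 N).
At the end, for the whole second after the job is handed in: The cast lies teeth up, flat on the bed (within 3 mm and 3.4 degrees), against the fixed jaw (within 3 mm), within 12 mm of the clamp's middle line and square to it within 3.4 degrees, at rest; the sprung pad is pushed back between 1.5 and 4.5 mm (value of joint pad between 0.0015 and 0.0045 m and z of cast in the frame of bed between -0.003 and 0.003 m and x of cast in the frame of bed between -0.003 and 0.003 m and y of cast in the frame of bed between -0.012 and 0.012 m and angle between the x axis of cast and the x axis of clamp, either way round below 0.06 rad and angle between cast's own z axis and vertical below 0.06 rad and linear speed of cast below 0.01 m/s); the robot touches nothing.
It fails at once if the fingers press the thumbwheel with more than 20 N (contact force between the fingers and wheel above 20 N).
It fails at once if the cast is squeezed: the pad is pushed back more than 5.3 mm (value of joint pad above 0.0053 m).
It fails at once if the robot pushes the moving jaw itself (contact force between the arm and jaw above 2 N).
It fails at once if the fingers push the moving jaw itself (contact force between the fingers and jaw above 2 N).
It fails at once if bowl, jar or spatula disturbed (distance of any of bowl, jar, spatula from where it was at the start of the episode above 0.02 m).
It also fails if it takes over 70 s, if anything falls off the work surface, if the arm or the gripper's body presses on something with over 40 N, if the wrist force passes 120 N, or if a joint passes its speed limit or range.

## Robot

A 6-joint arm with a two-finger parallel gripper is mounted at the origin on the work surface. World frame = base frame: x ahead of the robot, y to its left, z up, the work surface at z = 0. Lengths are in mm, angles in degrees, forces in N, time in s.
With the tool pointing down it reaches from about 350 to 850 mm from the base axis. Payload 8.1 kg.
Tool frame: the origin (TCP) lies midway between the tips of the shut fingers; the grasp point (between the pads) lies 19 mm behind it; z points along the fingers, y is the line along which they close (so a half turn about z gives the same grasp; the last joint's range is limited). The gripper opens to 85 mm and grips with 20 to 120 N. Pads are 22 mm wide; open, the fingers measure 114 mm over their backs; the gripper's body (76 mm by 85 mm) begins 54 mm behind the grasp point. The pads swing forward as they close: fully open they stand 13 mm farther back than shut.
Start: joints at [65.466, 7.471, 85.268, -0, 87.261, -4.893], TCP at [201.654, 565.102, 205.692] pointing down, gripper open.
Joint ranges: [-169.43, 169.43], [-51.17, 129.36], [1.28, 143.12], [-76.62, 256.62], [0, 156.53], [-152.29, 152.29]. Speed limits (degrees/s): [136.94, 136.94, 159.86, 180, 180, 180].

## Interface

Orientations are given as [roll, pitch, yaw] about the fixed x, y, z axes, in that order (R = Rz(yaw) Ry(pitch) Rx(roll)).
In Python, from bench import sense, snapshot, camera_params, hand_in, masks_of, pinpoint gives the robot as it stands.
- The arm moves only by the tool step_arm, never from a script. Its argument "targets" is a list of rows, each an object with "angular": the turn, a rotation vector about the tool's x, y, z scaled (see below), a list of three; "dp": the shift along the tool's x, y, z scaled (see below), a list of three; "fingers": the closure, from 0 (fully open) to 1 (shut). A call has exactly 8 rows; each row is the pose to reach, as a shift and turn from the pose commanded when the call began, along the tool's axes at that moment, turning the shorter way round; what a row does not reach only later rows make up. The controller multiplies each number of a shift by 0.2 m and each number of a turn by 180 degrees. A row lasts 1/8 s, in which the tool goes at most 62.5 mm and 10.7 degrees, less where a joint would pass 70% of its speed; a pose out of reach is approached as far as the arm can. A call with a number of a shift or a turn outside -1 to 1 is refused whole. A call with a gripper value outside its range is refused whole. The fingers move at their own pace and stop on an object; "newtons" is the grip in N (left out, the last holds). Time passes only in rows, so rows that repeat a pose let the fingers close, or fill a call up. It gives the time, the measured TCP pose, the force, the opening and the grip force at its end, in the units of the state.
- sense(): the state, without advancing time (a new reading comes with each control period).
- snapshot(name): name is "side" or "top"; returns the picture (384x512x3 uint8, blue, green, red); there is no depth.
- camera_params(name): a dict with "vfov" (degrees; the focal length in pixels is half the picture's height over the tangent of half this angle, whatever the lens; pixels are square), "cx", "cy" (the principal point, pixels), "R" (3x3) and "t" (3): a world point X has camera coordinates R X + t. Camera axes: x right, y down, z forward; pixel columns grow to the right and rows downward; lengths in mm; the calibration is good to about 2 mm. A picture is of the moment at which its call begins. camera_params takes no time and is no camera call.
- hand_in(): hands the job in; it is judged then, once.
Trained networks look in the newest picture that a camera, given by its name, has taken for a name from the list of things; names that differ only in an ending like _2 or _b are one class to them, and where a whole thing is asked for, a point or a joint stands for the part that bears it (a point fixed in the world has none). Each returns a list of dicts, best first, with "conf" (0 to 1); they miss things now and then, are a little off and sometimes report something else, mostly with a low value. They report only what shows in the picture. A call takes as long as a camera call. They do not tell look-alikes from the thing itself.
- masks_of(camera, label): "pixels" (384x512 bool, what is visible of it) and "at" ([column, row] in pixels, amid what is visible of it).
- pinpoint(camera, label): "at" ([column, row] in pixels: a listed point, or the origin of a listed thing).
The state is a dict: "time": time; "joint_pos": joint angles; "qd": joint speeds; "joint_efforts": joint torques, N m; "tool_pos": TCP position; "tcp_rot": TCP orientation; "ft_force": force on the tool from outside, world axes, zero at the start; "wrist_torque": the same for the moment, N m; "finger_gap": finger opening in mm; "grip_force": force on a finger pad.
Only numpy, scipy, OpenCV 4.12 (cv2) and the standard library are available. Lean on these libraries where they do the work, as an engineer would, in place of code of your own. Each camera call takes 0.05 s, during which the arm holds its last target. There are 200 camera calls.

## Working session

There is one attempt and no reset: what is moved stays moved. The work goes in short steps, Python scripts to look and compute and a tool call to move; the robot and the scene stay as the last step left them, time stands still between calls to the robot, and variables do not carry over. Pictures are saved under pics/ and viewed, at most 10 in all, crops included, and the job is handed in when it is done.

Besides the shell and the picture viewer there is one more tool, called after "Request:" by a JSON object that holds its "name" and its "arguments", one argument or row to a line. step_arm: Moves the arm, as the interface text tells. Its arguments: {"type":"object","properties":{"targets":{"type":"array","items":{"type":"object","properties":{"angular":{"type":"array","items":{"type":"number","minimum":-1,"maximum":1}},"dp":{"type":"array","items":{"type":"number","minimum":-1,"maximum":1}},"fingers":{"type":"number"}}}},"newtons":{"type":"number"}},"required":["targets"]}

```bash
mkdir -p pics; ls; python3 - <<'E'
from bench import *
import cv2,numpy as np
for n in("side","top"):
    im=snapshot(n); cv2.imwrite(f"pics/{n}0.png",im)
    p=camera_params(n); print(n,p)
    for l in("cast","clamp","bed","wheel_top","pad_face","jaw","bowl","jar","spatula","wheel"):
        print(l,[(np.round(d["at"],1).tolist(),round(d["conf"],2)) for d in pinpoint(n,l)][:4])
print(sense())
E
```

```text
pics
side {'vfov': 53.993952200424445, 'cx': 257.8450366747272, 'cy': 193.8992632863859, 'R': array([[ 0.77452839, -0.63231641,  0.01678486],
       [-0.3461766 , -0.44594435, -0.8254062 ],
       [ 0.529403  ,  0.63349001, -0.5642897 ]]), 't': array([-429.14589502,  241.55663877,  740.71847644])}
cast [([180.8, 182.0], 0.76), ([158.5, 166.3], 0.71), ([145.6, 188.5], 0.6), ([380.1, 243.4], 0.19)]
clamp [([253.3, 202.6], 0.56), ([183.6, 181.9], 0.34)]
bed [([250.1, 197.9], 0.79)]
wheel_top [([268.7, 211.4], 0.8)]
pad_face [([259.1, 201.0], 0.48)]
jaw [([262.2, 217.6], 0.46), ([338.1, 290.3], 0.3)]
bowl [([339.0, 289.9], 0.97)]
jar [([380.5, 242.7], 0.58), ([184.1, 179.1], 0.16)]
spatula []
wheel [([274.4, 219.5], 0.39)]
top {'vfov': 53.52211447442934, 'cx': 257.5599269278475, 'cy': 192.920815065685, 'R': array([[ 0.0071553 , -0.99951533,  0.03029706],
       [-0.99295668, -0.01068499, -0.11799519],
       [ 0.11826172, -0.02923938, -0.99255187]]), 't': array([ -30.31530337,  542.09488448, 1024.56039422])}
cast [([111.2, 228.3], 0.88), ([147.3, 260.4], 0.67), ([152.2, 216.3], 0.64)]
cl
[... 340 characters left out ...]
3], 0.49)]
{'time': 1.1, 'joint_pos': array([ 6.54663653e+01,  7.47075908e+00,  8.52672141e+01,  2.00733824e-03,
        8.72606291e+01, -4.89271604e+00]), 'qd': array([ 0.05928181,  0.10585112,  0.03672702,  0.01737221, -0.08067663,
       -0.00343298]), 'joint_efforts': array([ 7.47689610e-04, -5.69337416e+01, -5.00867450e+01,  1.24585695e-04,
        1.61714699e-03,  6.66269079e-05]), 'tool_pos': array([201.64360705, 565.11791625, 205.70209176]), 'tcp_rot': array([ 1.79998436e+02, -1.87852722e-03,  1.60358986e+02]), 'ft_force': array([-0.08500805,  1.09697828,  0.69140316]), 'wrist_torque': array([-0.01132952, -0.02345096, -0.00749256]), 'grip_force': 0.0, 'finger_gap': 85.66057232043624}
```

```bash
python3 - <<'E'
import cv2,numpy as np
t=cv2.imread("pics/top0.png");s=cv2.imread("pics/side0.png")
a=cv2.resize(t[110:300,80:410],(800,460))[:, :]
cv2.imwrite("pics/a.png",cv2.resize(t[100:300,70:400],(792,480),interpolation=cv2.INTER_CUBIC))
cv2.imwrite("pics/b.png",cv2.resize(s[120:320,100:430],(792,480),interpolation=cv2.INTER_CUBIC))
E
```

```text
(no output)
```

View pics/a.png

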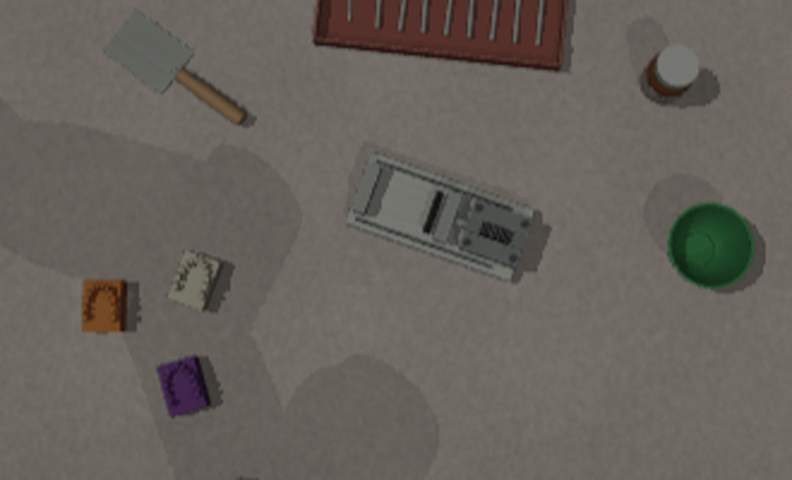

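View pics/b.png

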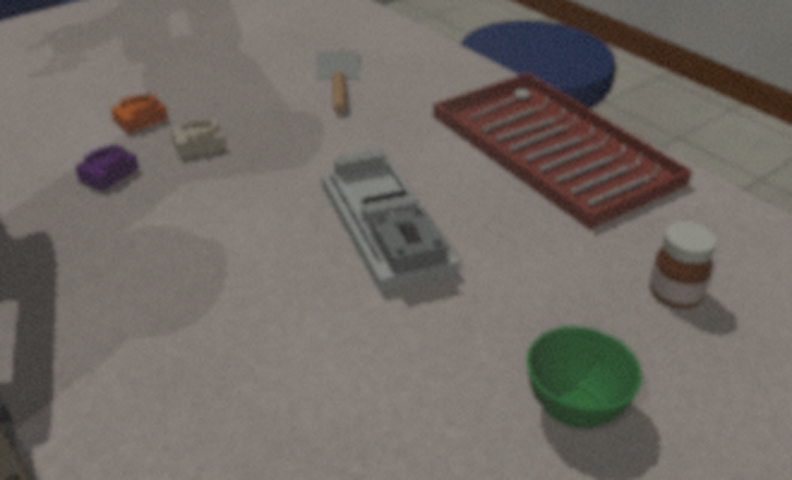

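Candidates in the top image are orange (111,228), purple (147,260) and cream (152,216). The cream one at (152,216) in top and (183,178) in side is the plaster cast, because the task rules out orange and purple. In the clamp, the fixed jaw is at the left end (top) and the wheel housing at the right. Next I'll fit the poses and make the confirming crop.

```bash
cat > h.py <<'E'
from bench import *
import cv2,numpy as np
from scipy.optimize import minimize
C={n:camera_params(n) for n in("side","top")}
def proj(n,X):
    p=C[n];c=np.asarray(X)@p["R"].T+p["t"];f=192/np.tan(np.radians(p["vfov"]/2))
    return c[:,:2]/c[:,2:]*f+[p["cx"],p["cy"]]
def box(x0,x1,y0,y1,z0,z1): return np.array([[x,y,z] for x in(x0,x1) for y in(y0,y1) for z in(z0,z1)],float)
CAST=[box(-30,30,-22,22,0,22),box(-26,26,-20,20,22,30)]
CLAMP=[box(-150,55,-45,45,0,20),box(35,50,-30,30,20,42),box(-150,-80,-30,30,20,44)]
def place(B,q): # x,y,yaw deg,z
    a=np.radians(q[2]);R=np.array([[np.cos(a),-np.sin(a),0],[np.sin(a),np.cos(a),0],[0,0,1]])
    return [b@R.T+[q[0],q[1],q[3]] for b in B]
S=4
def sil(n,B,q):
    m=np.zeros((384*S,512*S),np.uint8)
    for b in place(B,q):
        h=cv2.convexHull(np.round((proj(n,b)+.5)*S*16).astype(np.int32))
        cv2.fillConvexPoly(m,h,1,cv2.LINE_8,4)
    return m>0
def iou(B,q,M):
    t=0
    for n,m in M.items():
        s=sil(n,B,q);t+=(s&m).sum()/(s|m).sum()
    return t/len(M)
def big(m): return np.kron(m,np.ones((S,S),bool))
def getmask(n,l,at):
    r=[d for d in masks_of(n,l) if np.hypot(*(np.array(d["at"])-at))<15]
    if not r: print("none",n,l);return None
    return big(r[0]["pixels"])
def fit(B,q0,M,fixz=True):
    k=3 if fixz else 4
    f=lambda v:-iou(B,list(v)+list(q0[k:]),M)
    best=None
    for dy in(-8,0,8):
        s=np.array(q0[:k],float);s[2]+=dy
        d=np.diag([8,8,8,4.][:k]);r=minimize(f,s,method="Nelder-Mead",options=dict(initial_simplex=np.vstack([s,s+d]),xatol=.1,fatol=1e-4,maxiter=120))
        if best is None or r.fun<best.fun:best=r
    return np.round(list(best.x)+list(q0[k:]),1),round(-best.fun,3)
def ray(n,at,z):
    p=C[n];f=192/np.tan(np.radians(p["vfov"]/2));d=np.array([(at[0]-p["cx"])/f,(at[1]-p["cy"])/f,1])@p["R"];o=-p["R"].T@p["t"]
    return o+d*(z-o[2])/d[2]
E
python3 - <<'E'
from h import *
print("bed",ray("top",(233.7,184.4),25),ray("side",(250.1,197.9),25))
print("wt",ray("top",(275.3,195.5),55),ray("side",(268.7,211.4),55))
M={}
for n,a in(("top",(152,216)),("side",(183,178))):
    snapshot(n);m=getmask(n,"cast",a)
    if m is not None:M[n]=m
c=ray("top",(152.2,216.3),10);print(c)
for K in(list(M),["top"],["side"]):
  for y in(60,):
    print(K,fit(CAST,[c[0],c[1],y,0],{k:M[k] for k in K}))
N={}
for n,a in(("top",(245,188)),("side",(260,205))):
    r=masks_of(n,"clamp");print(n,[(d["at"],d["conf"],d["pixels"].sum()) for d in r])
    if r:N[n]=big(r[0]["pixels"])
b=ray("top",(233.7,184.4),25);w=ray("top",(275.3,195.5),55);y=np.degrees(np.arctan2(*(b-w)[1::-1]));print(y)
for K in(list(N),["top"],["side"]): print(K,fit(CLAMP,[b[0],b[1],y,5],{k:N[k] for k in K if k in N},False))
cv2.imwrite("pics/cast.png",cv2.resize(np.hstack([snapshot("top")[196:236,132:172],snapshot("side")[158:198,163:203]]),(800,400),interpolation=cv2.INTER_CUBIC))
E
```

```text
bed [566.54061719  41.29063538  25.        ] [556.94567418  38.16567863  25.        ]
wt [533.12891382 -73.10165408  55.        ] [530.5313148  -70.46485341  55.        ]
none side cast
[476.12748232 267.71509441  10.        ]
['top'] (array([477. , 271.1, -15.4,   0. ]), np.float64(0.826))
['top'] (array([477. , 271.1, -15.4,   0. ]), np.float64(0.826))Traceback (most recent call last):
  File "<stdin>", line 11, in <module>
KeyError: 'side'
```

```bash
python3 - <<'E'
from h import *
c=[477,271,-16,0]
M={}
for n in("top","side"):
    im=snapshot(n).astype(int)
    u,v=np.round(proj(n,[[477,271,12]])[0]).astype(int)
    r=masks_of(n,"cast");print(n,(u,v),[(np.round(d["at"]),round(d["conf"],2),d["pixels"].sum()) for d in r])
    r=[d for d in r if np.hypot(*(np.array(d["at"])-[u,v]))<12]
    if r:M[n]=big(r[0]["pixels"])
    cv2.imwrite(f"pics/c_{n}.png",im[v-24:v+24,u-24:u+24])
for K in([k] for k in M): print(K,fit(CAST,c,{k:M[k] for k in K}))
if len(M)>1: print(fit(CAST,c,M))
N={}
for n in("top","side"):
    r=masks_of(n,"clamp");print(n,[(np.round(d["at"]),round(d["conf"],2),d["pixels"].sum()) for d in r])
    if r:N[n]=big(r[0]["pixels"])
y=74
for K in([k] for k in N): print(K,fit(CLAMP,[562,40,y,5],{k:N[k] for k in K}))
q=fit(CLAMP,[562,40,y,5],N,False);print(q)
# overlay
out=[]
for n in("top","side"):
    im=cv2.resize(cv2.imread(f"pics/{n}0.png")[150:250,130:300] if 0 else cv2.imread(f"pics/{n}0.png"),None,fx=4,fy=4,interpolation=cv2.INTER_CUBIC)
    for B,p in((CAST,c),(CLAMP,q[0])):
        cs,_=cv2.findContours(sil(n,B,p).astype(np.uint8),0,1);cv2.drawContours(im,cs,-1,(0,255,0),1)
    out.append(im[580:980,520:1220])
cv2.imwrite("pics/ov.png",cv2.resize(np.vstack([out[0][:,:700],out[1][:, :700]]),(525,600),interpolation=cv2.INTER_AREA))
E
```

```text
top (np.int64(151), np.int64(216)) [(array([149., 213.]), 0.75, np.int64(390)), (array([112., 227.]), 0.55, np.int64(398))]
side (np.int64(183), np.int64(176)) [(array([146., 186.]), 0.86, np.int64(357)), (array([157., 162.]), 0.72, np.int64(252)), (array([182., 178.]), 0.71, np.int64(260))]
['top'] (array([478.2, 272.2, -19.5,   0. ]), np.float64(0.935))
['side'] (array([473.2, 270.2, -24.2,   0. ]), np.float64(0.821))
(array([477.5, 272. , -18.6,   0. ]), np.float64(0.856))
top [(array([253., 189.]), 0.92, np.int64(2358))]
side [(array([257., 212.]), 0.61, np.int64(1833))]
['top'] (array([569.7,  31.7,  70.8,   5. ]), np.float64(0.961))
['side'] (array([565.4,  30.3,  69.6,   5. ]), np.float64(0.903))
(array([ 5.704e+02,  3.260e+01,  7.060e+01, -2.000e-01]), np.float64(0.931))[ WARN:0@2.206] global loadsave.cpp:1063 imwrite_ Unsupported depth image for selected encoder is fallbacked to CV_8U.
```

View pics/ov.png

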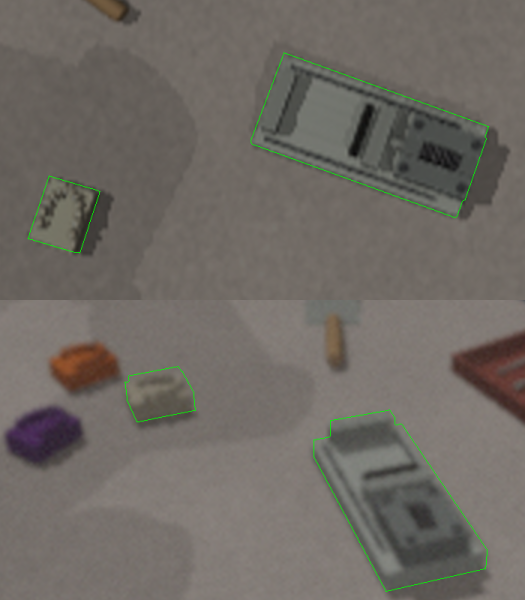

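The picture shows that the cream block is the cast, confirmed in the overlay. The fitted outlines agree with the images in both views: cast about (477.5,271.5), yaw −17.5°; clamp origin about (570,32), yaw 70.8°. I'll move above the cast now.

Request:
{"name": "step_arm", "arguments": {
  "targets": [
    {"dp": [-0.3,-0.15,0],"angular": [0,0,0],"fingers": 0},
    {"dp": [-0.6,-0.3,0],"angular": [0,0,-0.012],"fingers": 0},
    {"dp": [-0.9,-0.46,0.1],"angular": [0,0,-0.012],"fingers": 0},
    {"dp": [-0.9,-0.46,0.2],"angular": [0,0,-0.012],"fingers": 0},
    {"dp": [-0.9,-0.46,0.2],"angular": [0,0,-0.012],"fingers": 0},
    {"dp": [-0.9,-0.46,0.2],"angular": [0,0,-0.012],"fingers": 0},
    {"dp": [-0.9,-0.46,0.2],"angular": [0,0,-0.012],"fingers": 0},
    {"dp": [-0.9,-0.46,0.2],"angular": [0,0,-0.012],"fingers": 0}
  ]
}}

```text
time: 2.6
tool_pos: [340.0, 419.0, 166.6]
tcp_rot: [179.9, 0.0, 162.6]
ft_force: [-0.7, 1.4, 0.7]
finger_gap: 85.4
grip_force: 0.0
```

```bash
cat >> h.py <<'E'
def go(x,y,z,yaw):
    s=sense();from scipy.spatial.transform import Rotation as Ro
    r=Ro.from_euler("xyz",s["tcp_rot"],degrees=True)
    w=Ro.from_euler("xyz",[180,0,yaw],degrees=True)
    d=r.inv().apply(np.array([x,y,z])-s["tool_pos"])/200
    print("t",round(s["time"],2),"pos",np.round(s["tool_pos"],1),"rpy",np.round(s["tcp_rot"],1),"F",np.round(s["ft_force"],1),"gap",round(s["finger_gap"],1),"\n dp",np.round(d,3),"ang",np.round((r.inv()*w).as_rotvec(degrees=True)/180,4))
E
python3 -c "
from h import *
go(477.5,271.5,90,162.5)"
```

```text
t 2.6 pos [340.  419.  166.6] rpy [179.9   0.  162.6] F [-0.7  1.4  0.7] gap 85.4 
 dp [-0.877 -0.499  0.383] ang [0.0004 0.0002 0.0006]
```

Request:
{"name": "step_arm", "arguments": {
  "targets": [
    {"dp": [-0.3,-0.17,0.05],"angular": [0,0,0],"fingers": 0},
    {"dp": [-0.6,-0.34,0.15],"angular": [0,0,0],"fingers": 0.15},
    {"dp": [-0.8,-0.45,0.25],"angular": [0,0,0],"fingers": 0.15},
    {"dp": [-0.877,-0.499,0.383],"angular": [0,0,0],"fingers": 0.15},
    {"dp": [-0.877,-0.499,0.383],"angular": [0,0,0],"fingers": 0.15},
    {"dp": [-0.877,-0.499,0.383],"angular": [0,0,0],"fingers": 0.15},
    {"dp": [-0.877,-0.499,0.383],"angular": [0,0,0],"fingers": 0.15},
    {"dp": [-0.877,-0.499,0.383],"angular": [0,0,0],"fingers": 0.15}
  ]
}}

```text
time: 3.6
tool_pos: [477.7, 271.2, 90.3]
tcp_rot: [179.9, 0.1, 162.6]
ft_force: [0.3, -0.2, 0.0]
finger_gap: 72.4
grip_force: 0.0
```

```bash
python3 -c "
from h import *
go(477.5,271.5,0,162.5)
t=snapshot('top');s=snapshot('side')
a=cv2.resize(t[180:260,110:210],(500,400),interpolation=cv2.INTER_CUBIC)
b=cv2.resize(s[110:210,130:230],(300,300),interpolation=cv2.INTER_CUBIC)
o=np.zeros((400,800,3),np.uint8);o[:,:500]=a;o[:300,500:]=b;cv2.imwrite('pics/n1.png',o)"
```

```text
t 3.6 pos [477.7 271.2  90.3] rpy [1.799e+02 1.000e-01 1.626e+02] F [ 0.3 -0.2  0. ] gap 72.4 
 dp [0.002 0.    0.451] ang [0.0004 0.0004 0.0006]
```

View pics/n1.png

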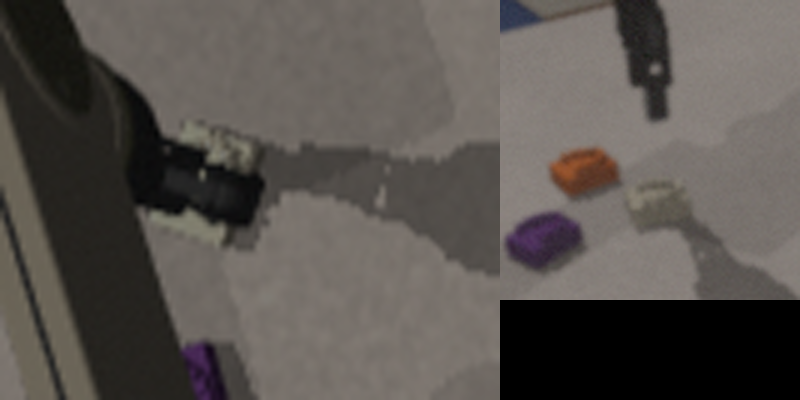

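The top view shows the gripper centred over the cast and aligned with it, at crop (200,185). I'll descend and grip.

Request:
{"name": "step_arm", "arguments": {
  "newtons": 35,
  "targets": [
    {"dp": [0,0,0.2],"angular": [0,0,0],"fingers": 0.15},
    {"dp": [0,0,0.35],"angular": [0,0,0],"fingers": 0.15},
    {"dp": [0,0,0.445],"angular": [0,0,0],"fingers": 0.15},
    {"dp": [0,0,0.445],"angular": [0,0,0],"fingers": 0.15},
    {"dp": [0,0,0.445],"angular": [0,0,0],"fingers": 0.6},
    {"dp": [0,0,0.445],"angular": [0,0,0],"fingers": 0.7},
    {"dp": [0,0,0.445],"angular": [0,0,0],"fingers": 0.7},
    {"dp": [0,0,0.445],"angular": [0,0,0],"fingers": 0.7}
  ]
}}

```text
time: 4.7
tool_pos: [478.8, 270.6, 1.9]
tcp_rot: [179.9, 0.1, 162.5]
ft_force: [-1.9, -0.9, 5.8]
finger_gap: 30.9
grip_force: 34.1
```

```bash
python3 -c "
from h import *
go(477.5,271.5,130,162.5);print(sense()['grip_force'])"
```

```text
t 4.7 pos [478.8 270.6   1.9] rpy [1.799e+02 1.000e-01 1.625e+02] F [-1.9 -0.9  5.8] gap 30.9 
 dp [ 0.006  0.003 -0.64 ] ang [0.0006 0.0006 0.0001]
34.13291394710541
```

The 30.9 mm gap doesn't match the 44 mm width, so I'll look before lifting.

```bash
python3 -c "
from h import *
t=snapshot('top');s=snapshot('side')
a=cv2.resize(t[190:250,120:195],(500,400),interpolation=cv2.INTER_CUBIC)
b=cv2.resize(s[140:210,145:215],(300,300),interpolation=cv2.INTER_CUBIC)
o=np.zeros((400,800,3),np.uint8);o[:,:500]=a;o[:300,500:]=b;cv2.imwrite('pics/n2.png',o)"
```

```text
(no output)
```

View pics/n2.png

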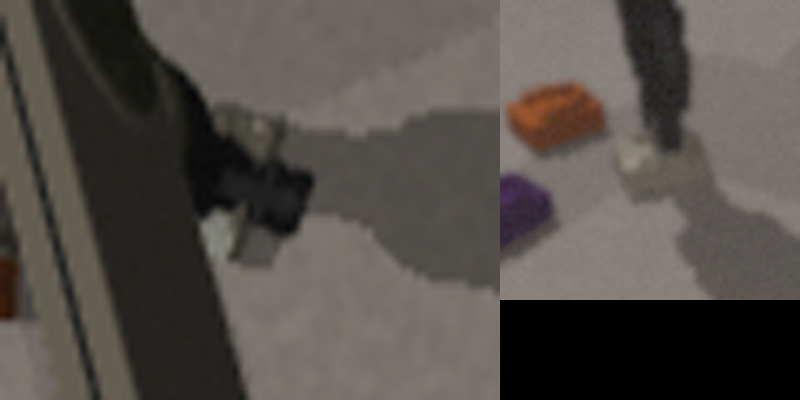

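Request:
{"name": "step_arm", "arguments": {
  "targets": [
    {"dp": [0,0,0],"angular": [0,0,0],"fingers": 0.4},
    {"dp": [0,0,0],"angular": [0,0,0],"fingers": 0.2},
    {"dp": [0,0,0],"angular": [0,0,0],"fingers": 0.1},
    {"dp": [0,0,0],"angular": [0,0,0],"fingers": 0},
    {"dp": [0,0,-0.2],"angular": [0,0,0],"fingers": 0},
    {"dp": [0,0,-0.4],"angular": [0,0,0],"fingers": 0},
    {"dp": [0.5,0,-0.6],"angular": [0,0,0],"fingers": 0},
    {"dp": [0.9,0,-0.6],"angular": [0,0,0],"fingers": 0}
  ]
}}

```text
time: 5.8
tool_pos: [363.4, 306.9, 114.0]
tcp_rot: [179.8, 0.1, 162.4]
ft_force: [-1.4, 1.6, 0.1]
finger_gap: 85.3
grip_force: 0.0
```

```bash
python3 -c "
from h import *
go(477.5,271.5,130,162.5)
t=snapshot('top');s=snapshot('side')
a=cv2.resize(t[190:250,120:195],(500,400),interpolation=cv2.INTER_CUBIC)
b=cv2.resize(s[140:210,145:215],(300,300),interpolation=cv2.INTER_CUBIC)
o=np.zeros((400,800,3),np.uint8);o[:,:500]=a;o[:300,500:]=b;cv2.imwrite('pics/n3.png',o)
M={}
for n in('top','side'):
    r=masks_of(n,'cast');print(n,[(np.round(d['at']),round(d['conf'],2),d['pixels'].sum()) for d in r])
    r=[d for d in r if np.hypot(*(np.array(d['at'])-([151,216] if n=='top' else [183,176])))<15]
    if r:M[n]=big(r[0]['pixels']);print(fit(CAST,[477,271,-17,0],{n:M[n]}),fit([box(-30,30,-15,15,0,44)],[477,271,-17,0],{n:M[n]}))
"
```

```text
t 5.8 pos [363.4 306.9 114. ] rpy [1.798e+02 1.000e-01 1.624e+02] F [-1.4  1.6  0.1] gap 85.3 
 dp [-0.597  0.004 -0.079] ang [ 0.0009  0.0006 -0.0005]
top [(array([110., 227.]), 0.93, np.int64(375)), (array([150., 216.]), 0.91, np.int64(411)), (array([149., 256.]), 0.91, np.int64(336))]
(array([477. , 272.4, -18.7,   0. ]), np.float64(0.943)) (array([476.5, 270. , -15.5,   0. ]), np.float64(0.819))
side [(array([180., 176.]), 0.86, np.int64(262)), (array([144., 189.]), 0.78, np.int64(318)), (array([259., 203.]), 0.61, np.int64(158)), (array([159., 164.]), 0.58, np.int64(268)), (array([272., 213.]), 0.56, np.int64(35))]
(array([474.3, 273.7, -20.7,   0. ]), np.float64(0.817)) (array([470.7, 266.2, -24. ,   0. ]), np.float64(0.702))
```

View pics/n3.png

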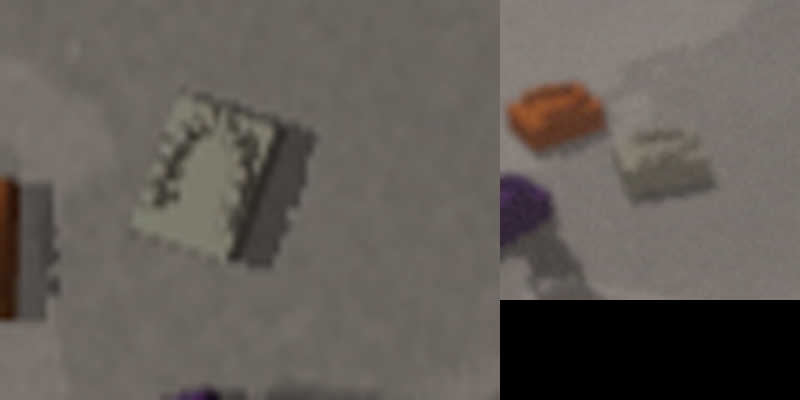

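```bash
python3 -c "
from h import *
u=np.array([.3,.954])
for z in(2,8,14,22,30):
  print(z,[np.round(proj('side',[[*(np.array([478.8,270.6])+k*u),z]])[0],1).tolist() for k in(-20,20)], 'at90',np.round(proj('side',[[*(np.array([477.7,271.2])-40*u),z+88]])[0],1), np.round(proj('side',[[*(np.array([477.7,271.2])+40*u),z+88]])[0],1))
"
```

```text
2 [[185.1, 182.1], [182.2, 175.7]] at90 [183.3 159.9] [177.6 147.8]
8 [[184.9, 180.5], [182.0, 174.0]] at90 [183.2 158. ] [177.4 146. ]
14 [[184.7, 178.8], [181.8, 172.4]] at90 [183.  156.2] [177.1 144.2]
22 [[184.4, 176.5], [181.6, 170.2]] at90 [182.7 153.7] [176.9 141.8]
30 [[184.2, 174.3], [181.3, 167.9]] at90 [182.4 151.2] [176.6 139.4]
```

Request:
{"name": "step_arm", "arguments": {
  "targets": [
    {"dp": [-0.3,0,0],"angular": [0,0,0.003],"fingers": 0.1},
    {"dp": [-0.597,0.004,0],"angular": [0,0,0.006],"fingers": 0.1},
    {"dp": [-0.597,0.004,0.2],"angular": [0,0,0.006],"fingers": 0.1},
    {"dp": [-0.597,0.004,0.4],"angular": [0,0,0.006],"fingers": 0.1},
    {"dp": [-0.597,0.004,0.56],"angular": [0,0,0.006],"fingers": 0.1},
    {"dp": [-0.597,0.004,0.56],"angular": [0,0,0.006],"fingers": 0.1},
    {"dp": [-0.597,0.004,0.56],"angular": [0,0,0.006],"fingers": 0.1},
    {"dp": [-0.597,0.004,0.56],"angular": [0,0,0.006],"fingers": 0.1}
  ]
}}

```text
time: 7.0
tool_pos: [479.1, 271.6, 1.9]
tcp_rot: [179.9, 0.1, 161.4]
ft_force: [-0.2, 0.5, 0.2]
finger_gap: 76.7
grip_force: 0.0
```

```bash
python3 -c "
from h import *
go(477.2,272,0,161.3)
s=snapshot('side');p=sense()['tool_pos'];g=sense()['finger_gap']/2
b=cv2.resize(s[120:200,140:240],(800,640),interpolation=cv2.INTER_CUBIC)
u=np.array([.3,.954,0])
for k in(-g,g):
  for z in(0,12,24):
    q=(proj('side',[p+k*u+[0,0,z]])[0]-[140,120]+.5)*8
    cv2.circle(b,tuple(int(v) for v in q),3,[(0,0,255),(0,255,255),(0,255,0)][z//12],-1)
cv2.imwrite('pics/n4.png',b[:600])"
```

```text
t 7.0 pos [479.1 271.6   1.9] rpy [1.799e+02 1.000e-01 1.614e+02] F [-0.2  0.5  0.2] gap 76.7 
 dp [ 0.01  -0.001  0.009] ang [0.0007 0.0008 0.0007]
```

View pics/n4.png

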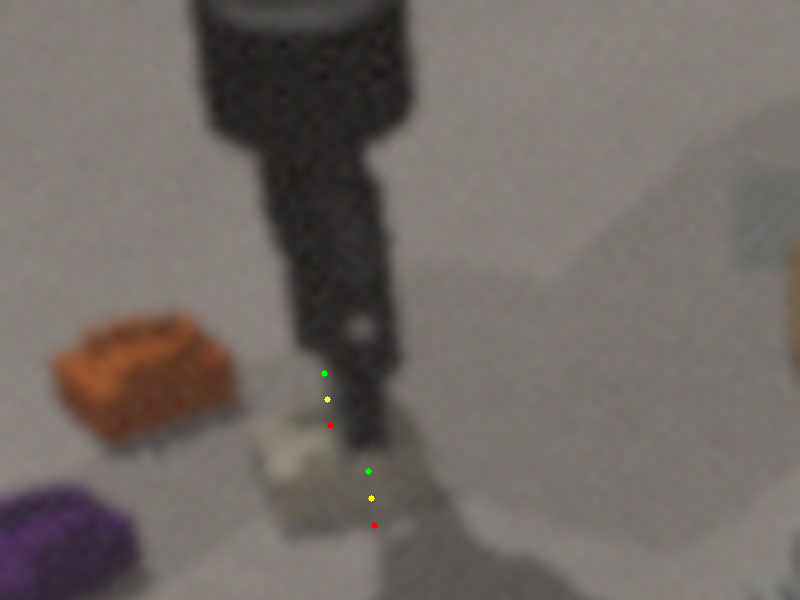

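The near fingertip shows at crop (362,450), clearly higher than the TCP reading suggests. The last grip was therefore on the tooth arch above the block. I'll go lower in small steps and watch the force.

Request:
{"name": "step_arm", "arguments": {
  "targets": [
    {"dp": [0.01,0,0.02],"angular": [0,0,0],"fingers": 0.1},
    {"dp": [0.01,0,0.03],"angular": [0,0,0],"fingers": 0.1},
    {"dp": [0.01,0,0.04],"angular": [0,0,0],"fingers": 0.1},
    {"dp": [0.01,0,0.045],"angular": [0,0,0],"fingers": 0.1},
    {"dp": [0.01,0,0.05],"angular": [0,0,0],"fingers": 0.1},
    {"dp": [0.01,0,0.05],"angular": [0,0,0],"fingers": 0.1},
    {"dp": [0.01,0,0.05],"angular": [0,0,0],"fingers": 0.1},
    {"dp": [0.01,0,0.05],"angular": [0,0,0],"fingers": 0.1}
  ]
}}

```text
time: 8.05
tool_pos: [475.5, 271.7, -10.1]
tcp_rot: [180.0, 0.0, 161.4]
ft_force: [0.1, -0.3, -0.7]
finger_gap: 76.7
grip_force: 0.0
```

Request:
{"name": "step_arm", "arguments": {
  "newtons": 35,
  "targets": [
    {"dp": [0,0,0],"angular": [0,0,0],"fingers": 0.2},
    {"dp": [0,0,0],"angular": [0,0,0],"fingers": 0.3},
    {"dp": [0,0,0],"angular": [0,0,0],"fingers": 0.36},
    {"dp": [0,0,0],"angular": [0,0,0],"fingers": 0.36},
    {"dp": [0,0,0],"angular": [0,0,0],"fingers": 0.4},
    {"dp": [0,0,0],"angular": [0,0,0],"fingers": 0.55},
    {"dp": [0,0,0],"angular": [0,0,0],"fingers": 0.65},
    {"dp": [0,0,0],"angular": [0,0,0],"fingers": 0.65}
  ]
}}

```text
time: 9.05
tool_pos: [475.7, 271.8, -9.9]
tcp_rot: [180.0, 0.0, 161.4]
ft_force: [-0.1, -0.1, 3.4]
finger_gap: 42.4
grip_force: 36.0
```

```bash
python3 -c "
from h import *
s=snapshot('side')
cv2.imwrite('pics/n5.png',cv2.resize(s[130:200,140:240],(800,560),interpolation=cv2.INTER_CUBIC))"
```

```text
(no output)
```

View pics/n5.png

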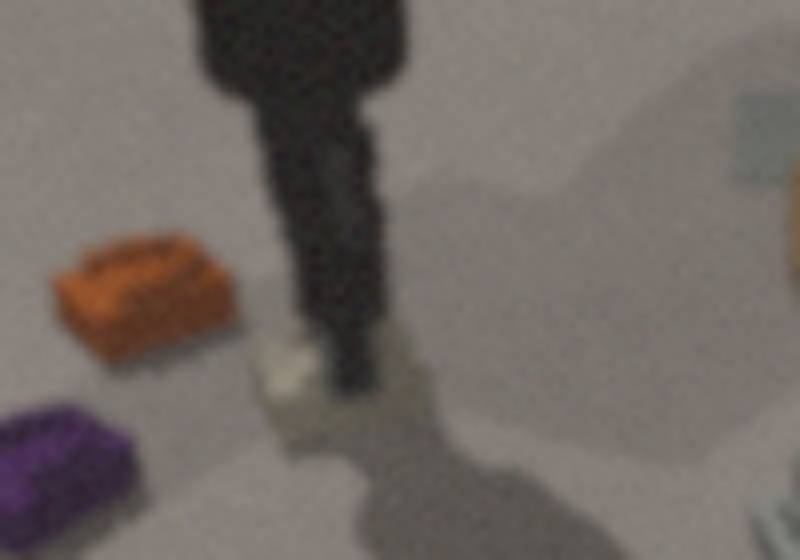

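Request:
{"name": "step_arm", "arguments": {
  "newtons": 35,
  "targets": [
    {"dp": [0,0,0],"angular": [0,0,0],"fingers": 0.3},
    {"dp": [0,0,0],"angular": [0,0,0],"fingers": 0.3},
    {"dp": [0,0,0.015],"angular": [0,0,0],"fingers": 0.3},
    {"dp": [0,0,0.025],"angular": [0,0,0],"fingers": 0.3},
    {"dp": [0,0,0.025],"angular": [0,0,0],"fingers": 0.36},
    {"dp": [0,0,0.025],"angular": [0,0,0],"fingers": 0.5},
    {"dp": [0,0,0.025],"angular": [0,0,0],"fingers": 0.65},
    {"dp": [0,0,0.025],"angular": [0,0,0],"fingers": 0.65}
  ]
}}

```text
time: 10.1
tool_pos: [475.5, 271.7, -15.0]
tcp_rot: [180.0, 0.0, 161.4]
ft_force: [0.4, -0.2, 1.6]
finger_gap: 43.0
grip_force: 35.9
```

```bash
python3 -c "
from h import *
go(477.5,271.5,130,162.5);print(sense()['grip_force'])"
```

```text
t 10.1 pos [475.5 271.7 -15. ] rpy [180.    0.  161.4] F [ 0.4 -0.2  1.6] gap 43.0 
 dp [-0.01   0.002 -0.725] ang [ 0.      0.     -0.0059]
35.86099863052368
```

Request:
{"name": "step_arm", "arguments": {
  "targets": [
    {"dp": [0,0,-0.1],"angular": [0,0,0],"fingers": 0.65},
    {"dp": [0,0,-0.25],"angular": [0,0,0],"fingers": 0.65},
    {"dp": [0,0,-0.4],"angular": [0,0,0],"fingers": 0.65},
    {"dp": [0,0,-0.55],"angular": [0,0,0],"fingers": 0.65},
    {"dp": [0,0,-0.65],"angular": [0,0,0],"fingers": 0.65},
    {"dp": [0,0,-0.65],"angular": [0,0,0],"fingers": 0.65},
    {"dp": [0,0,-0.65],"angular": [0,0,0],"fingers": 0.65},
    {"dp": [0,0,-0.65],"angular": [0,0,0],"fingers": 0.65}
  ]
}}

```text
time: 11.1
tool_pos: [474.3, 271.1, 113.0]
tcp_rot: [-179.9, -0.1, 161.4]
ft_force: [0.0, -0.4, -1.1]
finger_gap: 43.3
grip_force: 36.0
```

```bash
python3 - <<'E'
from h import *
im=cv2.GaussianBlur(cv2.cvtColor(cv2.imread("pics/top0.png"),6),(0,0),.5).astype(np.float32)
q=[570,32,70.7,3]
def prof(xs,ys,z):
    P=np.array([[x,y,z] for x in xs for y in ys],float)
    p=proj("top",place([P],q)[0]).astype(np.float32)
    return cv2.remap(im,p[:,0].reshape(len(xs),-1),p[:,1].reshape(len(xs),-1),cv2.INTER_LINEAR)
xs=np.arange(-75,62,2.)
for z in(20,40):print(z,[(int(x),int(v)) for x,v in zip(xs,prof(xs,np.arange(-20,21,2),z).mean(1))])
ys=np.arange(-60,61,3.)
print([(int(y),int(v)) for y,v in zip(ys,prof(np.arange(-20,20,4),ys,20).mean(0))])
go(571,34,130,70.7);print(sense()['grip_force'])
E
```

```text
20 [(-75, 73), (-73, 71), (-71, 71), (-69, 71), (-67, 71), (-65, 76), (-63, 89), (-61, 96), (-59, 97), (-57, 96), (-55, 96), (-53, 96), (-51, 94), (-49, 83), (-47, 70), (-45, 61), (-43, 44), (-41, 27), (-39, 23), (-37, 30), (-35, 53), (-33, 83), (-31, 100), (-29, 104), (-27, 107), (-25, 111), (-23, 114), (-21, 114), (-19, 114), (-17, 114), (-15, 115), (-13, 115), (-11, 115), (-9, 115), (-7, 115), (-5, 115), (-3, 115), (-1, 115), (1, 115), (3, 115), (5, 116), (7, 116), (9, 116), (11, 116), (13, 116), (15, 116), (17, 115), (19, 112), (21, 100), (23, 86), (25, 79), (27, 78), (29, 77), (31, 76), (33, 70), (35, 64), (37, 75), (39, 92), (41, 97), (43, 99), (45, 99), (47, 99), (49, 99), (51, 99), (53, 96), (55, 94), (57, 96), (59, 96), (61, 97)]
40 [(-75, 73), (-73, 71), (-71, 70), (-69, 71), (-67, 71), (-65, 77), (-63, 90), (-61, 96), (-59, 97), (-57, 96), (-55, 96), (-53, 96), (-51, 92), (-49, 80), (-47, 68), (-45, 57), (-43, 39), (-41, 25), (-39, 24), (-37, 37), (-35, 66), (-33, 92), (-31, 102), (-29, 105), (-27, 109), (-25, 113), (-23, 114), (-21, 114), (-19, 114), (-17, 115), (-15, 115
[... 329 characters left out ...]
9, 99), (51, 96), (53, 95), (55, 96), (57, 97), (59, 97), (61, 99)]
[(-60, 108), (-57, 108), (-54, 105), (-51, 100), (-48, 97), (-45, 94), (-42, 101), (-39, 104), (-36, 82), (-33, 82), (-30, 106), (-27, 116), (-24, 115), (-21, 115), (-18, 116), (-15, 116), (-12, 115), (-9, 114), (-6, 115), (-3, 116), (0, 115), (3, 115), (6, 115), (9, 116), (12, 116), (15, 115), (18, 114), (21, 115), (24, 116), (27, 117), (30, 116), (33, 107), (36, 83), (39, 83), (42, 106), (45, 103), (48, 94), (51, 101), (54, 105), (57, 106), (60, 106)]
t 11.1 pos [474.3 271.1 113. ] rpy [-1.799e+02 -1.000e-01  1.614e+02] F [ 0.  -0.4 -1.1] gap 43.3 
 dp [-0.835 -0.97  -0.085] ang [-0.001  -0.      0.5041]
35.993850231170654
```

Request:
{"name": "step_arm", "arguments": {
  "targets": [
    {"dp": [-0.1,-0.12,0],"angular": [0,0,0.05],"fingers": 0.65},
    {"dp": [-0.22,-0.26,0],"angular": [0,0,0.1],"fingers": 0.65},
    {"dp": [-0.35,-0.41,0],"angular": [0,0,0.16],"fingers": 0.65},
    {"dp": [-0.48,-0.56,0],"angular": [0,0,0.22],"fingers": 0.65},
    {"dp": [-0.61,-0.71,0],"angular": [0,0,0.28],"fingers": 0.65},
    {"dp": [-0.72,-0.85,0],"angular": [0,0,0.34],"fingers": 0.65},
    {"dp": [-0.8,-0.94,0],"angular": [0,0,0.4],"fingers": 0.65},
    {"dp": [-0.83,-0.973,0],"angular": [0,0,0.45],"fingers": 0.65}
  ]
}}

```text
time: 12.1
tool_pos: [570.5, 32.7, 113.5]
tcp_rot: [-179.9, 0.0, 80.0]
ft_force: [0.7, -0.2, -2.0]
finger_gap: 43.0
grip_force: 36.0
```

```bash
python3 -c "
from h import *
go(569.4,33.8,30,70.7);print(sense()['grip_force'])"
```

```text
t 12.1 pos [570.5  32.7 113.5] rpy [-179.9    0.    80. ] F [ 0.7 -0.2 -2. ] gap 43.0 
 dp [ 0.005 -0.006  0.417] ang [-0.0006  0.0002  0.0517]
35.99234998226166
```

Request:
{"name": "step_arm", "arguments": {
  "targets": [
    {"dp": [0.005,-0.006,0],"angular": [0,0,0.0517],"fingers": 0.65},
    {"dp": [0.005,-0.006,0.1],"angular": [0,0,0.0517],"fingers": 0.65},
    {"dp": [0.005,-0.006,0.2],"angular": [0,0,0.0517],"fingers": 0.65},
    {"dp": [0.005,-0.006,0.3],"angular": [0,0,0.0517],"fingers": 0.65},
    {"dp": [0.005,-0.006,0.34],"angular": [0,0,0.0517],"fingers": 0.65},
    {"dp": [0.005,-0.006,0.34],"angular": [0,0,0.0517],"fingers": 0.65},
    {"dp": [0.005,-0.006,0.34],"angular": [0,0,0.0517],"fingers": 0.65},
    {"dp": [0.005,-0.006,0.34],"angular": [0,0,0.0517],"fingers": 0.65}
  ]
}}

```text
time: 13.1
tool_pos: [570.7, 35.5, 47.9]
tcp_rot: [179.9, -0.0, 71.1]
ft_force: [1.0, 0.1, -1.0]
finger_gap: 43.3
grip_force: 36.0
```

```bash
python3 -c "
from h import *
go(569.4,33.8,30,70.7)
p=sense()['tool_pos']
o=np.zeros((600,800,3),np.uint8)
for i,(n,c) in enumerate((('top',(238,185)),('side',(255,195)))):
    s=snapshot(n);f=cv2.resize(s,None,fx=8,fy=8,interpolation=cv2.INTER_CUBIC)
    X=place([CAST[0]],[p[0]-.4,p[1]-1.3,70.7,p[2]+15])[0]
    for k in((0,1),(0,2),(1,3),(2,3),(0,4),(1,5),(2,6),(3,7),(4,5),(4,6),(5,7),(6,7)):
        a,b=((proj(n,X[list(k)])+.5)*8).astype(int).tolist();cv2.line(f,a,b,(0,255,0),1)
    y,x=c[1]*8,c[0]*8;o[:,i*400:i*400+400]=f[y-300:y+300,x-200:x+200]
cv2.imwrite('pics/n6.png',o)"
```

```text
t 13.1 pos [570.7  35.5  47.9] rpy [179.9  -0.   71.1] F [ 1.   0.1 -1. ] gap 43.3 
 dp [-0.01  -0.003  0.09 ] ang [ 0.0006 -0.0002  0.0025]
```

View pics/n6.png

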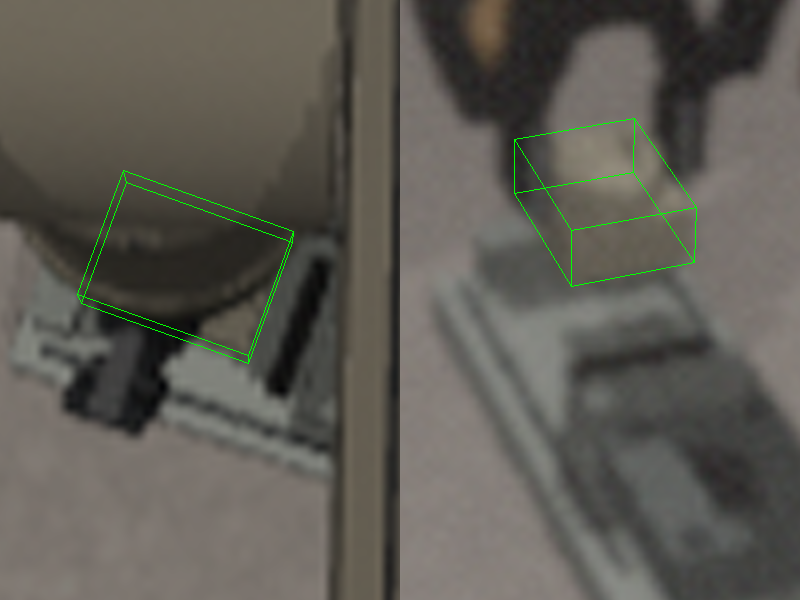

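Side view: the predicted cast outline matches the held cast, bottom edge at crop (570,286) to (694,262). In the top view it sits between the jaws. I'll shift 1.4 mm and lower.

Request:
{"name": "step_arm", "arguments": {
  "targets": [
    {"dp": [-0.007,-0.003,0.03],"angular": [0,0,0.0025],"fingers": 0.65},
    {"dp": [-0.007,-0.003,0.06],"angular": [0,0,0.0025],"fingers": 0.65},
    {"dp": [-0.007,-0.003,0.09],"angular": [0,0,0.0025],"fingers": 0.65},
    {"dp": [-0.007,-0.003,0.12],"angular": [0,0,0.0025],"fingers": 0.65},
    {"dp": [-0.007,-0.003,0.14],"angular": [0,0,0.0025],"fingers": 0.65},
    {"dp": [-0.007,-0.003,0.16],"angular": [0,0,0.0025],"fingers": 0.65},
    {"dp": [-0.007,-0.003,0.16],"angular": [0,0,0.0025],"fingers": 0.65},
    {"dp": [-0.007,-0.003,0.16],"angular": [0,0,0.0025],"fingers": 0.65}
  ]
}}

```text
time: 14.2
tool_pos: [568.9, 34.4, 15.0]
tcp_rot: [180.0, -0.0, 70.7]
ft_force: [-0.3, -0.6, -1.1]
finger_gap: 43.0
grip_force: 36.0
```

Request:
{"name": "step_arm", "arguments": {
  "targets": [
    {"dp": [0,0,0.005],"angular": [0,0,0],"fingers": 0.65},
    {"dp": [0,0,0.01],"angular": [0,0,0],"fingers": 0.65},
    {"dp": [0,0,0.015],"angular": [0,0,0],"fingers": 0.65},
    {"dp": [0,0,0.015],"angular": [0,0,0],"fingers": 0.65},
    {"dp": [0,0,0.015],"angular": [0,0,0],"fingers": 0.65},
    {"dp": [0,0,0.015],"angular": [0,0,0],"fingers": 0.65},
    {"dp": [0,0,0.015],"angular": [0,0,0],"fingers": 0.65},
    {"dp": [0,0,0.015],"angular": [0,0,0],"fingers": 0.65}
  ]
}}

```text
time: 15.2
tool_pos: [568.8, 34.4, 11.8]
tcp_rot: [180.0, -0.0, 70.7]
ft_force: [0.6, 0.7, -1.3]
finger_gap: 43.0
grip_force: 36.0
```

Request:
{"name": "step_arm", "arguments": {
  "targets": [
    {"dp": [0,0,0.004],"angular": [0,0,0],"fingers": 0.65},
    {"dp": [0,0,0.008],"angular": [0,0,0],"fingers": 0.65},
    {"dp": [0,0,0.0125],"angular": [0,0,0],"fingers": 0.65},
    {"dp": [0,0,0.0125],"angular": [0,0,0],"fingers": 0.65},
    {"dp": [0,0,0.0125],"angular": [0,0,0],"fingers": 0.65},
    {"dp": [0,0,0.0125],"angular": [0,0,0],"fingers": 0.65},
    {"dp": [0,0,0.0125],"angular": [0,0,0],"fingers": 0.65},
    {"dp": [0,0,0.0125],"angular": [0,0,0],"fingers": 0.65}
  ]
}}

```text
time: 16.2
tool_pos: [568.8, 34.4, 9.4]
tcp_rot: [180.0, -0.0, 70.7]
ft_force: [-0.7, -0.5, -1.0]
finger_gap: 43.1
grip_force: 36.0
```

Request:
{"name": "step_arm", "arguments": {
  "targets": [
    {"dp": [0,0,0.004],"angular": [0,0,0],"fingers": 0.65},
    {"dp": [0,0,0.008],"angular": [0,0,0],"fingers": 0.65},
    {"dp": [0,0,0.01],"angular": [0,0,0],"fingers": 0.65},
    {"dp": [0,0,0.01],"angular": [0,0,0],"fingers": 0.65},
    {"dp": [0,0,0.01],"angular": [0,0,0],"fingers": 0.65},
    {"dp": [0,0,0.01],"angular": [0,0,0],"fingers": 0.65},
    {"dp": [0,0,0.01],"angular": [0,0,0],"fingers": 0.65},
    {"dp": [0,0,0.01],"angular": [0,0,0],"fingers": 0.65}
  ]
}}

```text
time: 17.2
tool_pos: [568.8, 34.4, 7.3]
tcp_rot: [180.0, 0.0, 70.7]
ft_force: [-0.0, 0.8, -1.4]
finger_gap: 43.3
grip_force: 36.0
```

Request:
{"name": "step_arm", "arguments": {
  "targets": [
    {"dp": [0,0,0.004],"angular": [0,0,0],"fingers": 0.65},
    {"dp": [0,0,0.008],"angular": [0,0,0],"fingers": 0.65},
    {"dp": [0,0,0.008],"angular": [0,0,0],"fingers": 0.65},
    {"dp": [0,0,0.008],"angular": [0,0,0],"fingers": 0.65},
    {"dp": [0,0,0.008],"angular": [0,0,0],"fingers": 0.65},
    {"dp": [0,0,0.008],"angular": [0,0,0],"fingers": 0.65},
    {"dp": [0,0,0.008],"angular": [0,0,0],"fingers": 0.65},
    {"dp": [0,0,0.008],"angular": [0,0,0],"fingers": 0.65}
  ]
}}

```text
time: 18.2
tool_pos: [568.9, 34.4, 6.3]
tcp_rot: [180.0, 0.0, 70.7]
ft_force: [-3.5, -0.7, 5.5]
finger_gap: 42.7
grip_force: 36.6
```

Request:
{"name": "step_arm", "arguments": {
  "targets": [
    {"dp": [0,0,-0.002],"angular": [0,0,0],"fingers": 0.4},
    {"dp": [0,0,-0.002],"angular": [0,0,0],"fingers": 0.3},
    {"dp": [0,0,-0.002],"angular": [0,0,0],"fingers": 0.2},
    {"dp": [0,0,-0.002],"angular": [0,0,0],"fingers": 0.2},
    {"dp": [0,0,-0.15],"angular": [0,0,0],"fingers": 0.2},
    {"dp": [0,0,-0.4],"angular": [0,0,0],"fingers": 0.2},
    {"dp": [-0.3,0,-0.6],"angular": [0,0,0],"fingers": 0.6},
    {"dp": [-0.6,0,-0.6],"angular": [0,0,0],"fingers": 1}
  ]
}}

```text
time: 19.2
tool_pos: [533.2, -74.4, 129.3]
tcp_rot: [179.6, -0.0, 70.8]
ft_force: [0.9, -0.1, 0.4]
finger_gap: 32.7
grip_force: 0.0
```

```bash
python3 -c "
from h import *
go(531.5,-76,100,70.7)
o=np.zeros((600,800,3),np.uint8)
for i,(n,c) in enumerate((('top',(245,185)),('side',(258,200)))):
    s=snapshot(n);f=cv2.resize(s,None,fx=6,fy=6,interpolation=cv2.INTER_CUBIC)
    y,x=c[1]*6,c[0]*6;o[:,i*400:i*400+400]=f[y-300:y+300,x-200:x+200]
cv2.imwrite('pics/n7.png',o)"
```

```text
t 19.2 pos [533.2 -74.4 129.3] rpy [179.6  -0.   70.8] F [ 0.9 -0.1  0.4] gap 32.7 
 dp [-0.011 -0.006  0.146] ang [ 0.0021 -0.0002  0.0008]
```

View pics/n7.png

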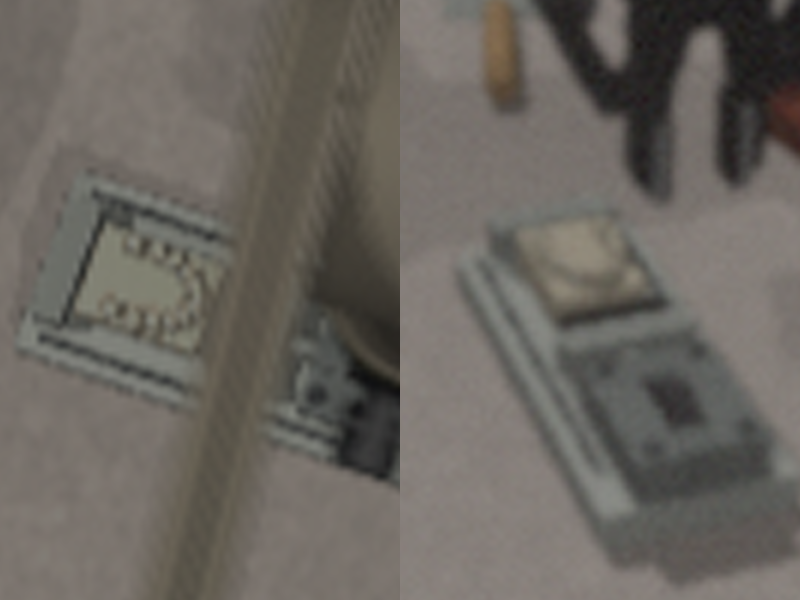

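The cast sits flat between the jaws, crop (150,280) in top and (580,265) in side. Next I'll measure where the shut fingertips really are relative to the TCP reading, using numbers only.

Request:
{"name": "step_arm", "arguments": {
  "targets": [
    {"dp": [-0.011,-0.006,0.05],"angular": [0.002,0,0.001],"fingers": 1},
    {"dp": [-0.011,-0.006,0.1],"angular": [0.002,0,0.001],"fingers": 1},
    {"dp": [-0.011,-0.006,0.146],"angular": [0.002,0,0.001],"fingers": 1},
    {"dp": [-0.011,-0.006,0.146],"angular": [0.002,0,0.001],"fingers": 1},
    {"dp": [-0.011,-0.006,0.146],"angular": [0.002,0,0.001],"fingers": 1},
    {"dp": [-0.011,-0.006,0.146],"angular": [0.002,0,0.001],"fingers": 1},
    {"dp": [-0.011,-0.006,0.146],"angular": [0.002,0,0.001],"fingers": 1},
    {"dp": [-0.011,-0.006,0.146],"angular": [0.002,0,0.001],"fingers": 1}
  ]
}}

```text
time: 20.3
tool_pos: [529.3, -75.2, 96.3]
tcp_rot: [-179.7, -0.0, 70.5]
ft_force: [0.4, 1.0, 0.0]
finger_gap: 0.3
grip_force: 0.0
```

```bash
python3 -c "
from h import *
go(531.5,-76,60,70.7)
p=sense()['tool_pos'];s=cv2.cvtColor(snapshot('side'),6).astype(np.float32);print('gap',sense()['finger_gap'])
for dz in range(60,-26,-4):
  q=proj('side',[p+[0,0,dz]])[0].astype(np.float32);xs=np.arange(-16,17,2,dtype=np.float32)
  r=cv2.remap(s,(q[0]+xs)[None],np.full((1,17),q[1],np.float32),1)[0]
  print(dz,np.round(q),r.astype(int).tolist())
"
```

```text
t 20.3 pos [529.3 -75.2  96.3] rpy [-179.7   -0.    70.5] F [0.4 1.  0. ] gap 0.3 
 dp [0.    0.013 0.182] ang [-0.0019 -0.     -0.0011]
gap -0.1428799278309709
60 [271. 178.] [113, 115, 102, 65, 53, 44, 35, 39, 36, 33, 41, 49, 105, 115, 116, 117, 117]
56 [271. 180.] [114, 115, 112, 99, 87, 69, 35, 38, 47, 49, 57, 58, 111, 116, 118, 118, 117]
52 [271. 181.] [116, 115, 113, 114, 110, 76, 35, 45, 63, 49, 62, 64, 112, 114, 118, 119, 116]
48 [271. 182.] [118, 117, 114, 115, 114, 75, 37, 44, 66, 57, 63, 63, 112, 117, 120, 118, 118]
44 [271. 184.] [116, 117, 110, 112, 111, 75, 36, 46, 68, 58, 63, 64, 110, 118, 120, 123, 118]
40 [271. 185.] [112, 109, 104, 106, 114, 78, 39, 43, 65, 58, 61, 69, 116, 124, 125, 127, 121]
36 [271. 187.] [124, 119, 113, 110, 113, 83, 42, 45, 68, 57, 59, 76, 121, 128, 127, 128, 125]
32 [271. 188.] [136, 122, 116, 116, 117, 105, 52, 46, 66, 58, 64, 88, 124, 130, 128, 128, 128]
28 [271. 189.] [137, 126, 116, 118, 111, 116, 82, 54, 69, 61, 78, 107, 126, 127, 129, 127, 128]
24 [270. 191.] [138, 135, 123, 118, 96, 119, 114, 80, 73, 65, 94, 123, 127, 127, 129, 128, 129
[... 462 characters left out ...]
9, 127, 129, 127, 125, 126, 126]
0 [270. 199.] [113, 104, 94, 90, 87, 78, 78, 84, 120, 126, 127, 128, 126, 126, 119, 122, 119]
-4 [270. 200.] [93, 84, 77, 66, 61, 58, 56, 73, 111, 119, 127, 129, 127, 122, 116, 119, 118]
-8 [270. 202.] [65, 63, 55, 59, 65, 80, 84, 99, 113, 120, 125, 130, 128, 126, 120, 120, 117]
-12 [270. 203.] [60, 66, 78, 96, 99, 112, 110, 115, 114, 115, 117, 129, 127, 128, 124, 120, 114]
-16 [270. 204.] [97, 99, 107, 113, 111, 114, 111, 109, 103, 97, 108, 125, 127, 128, 128, 119, 116]
-20 [270. 206.] [114, 111, 113, 110, 104, 103, 93, 90, 86, 84, 100, 118, 126, 130, 129, 125, 115]
-24 [270. 207.] [113, 106, 100, 96, 92, 87, 83, 80, 84, 82, 81, 105, 125, 128, 129, 128, 118]
```

```bash
python3 - <<'E'
from h import *
im=cv2.cvtColor(cv2.imread("pics/top0.png"),6).astype(np.float32)
q=[570,32,70.7,1.5]
def prof(xs,ys,z):
    P=np.array([[x,y,z] for x in xs for y in ys],float)
    p=proj("top",place([P],q)[0]).astype(np.float32)
    return cv2.remap(im,p[:,0].reshape(len(xs),-1),p[:,1].reshape(len(xs),-1),cv2.INTER_LINEAR)
xs=np.arange(-156,-70,3.)
print([(int(x),int(v)) for x,v in zip(xs,prof(xs,np.arange(-4,7,2),44).mean(1))])
ys=np.arange(-36,38,2.)
print([(int(y),int(v)) for y,v in zip(ys,prof(np.arange(-125,-106,3),ys,48).mean(0))])
go(531.1-2.5,-75.7-7,46,70.7)
E
```

```text
[(-156, 73), (-153, 73), (-150, 74), (-147, 75), (-144, 75), (-141, 75), (-138, 74), (-135, 61), (-132, 39), (-129, 36), (-126, 31), (-123, 35), (-120, 39), (-117, 33), (-114, 41), (-111, 43), (-108, 37), (-105, 35), (-102, 35), (-99, 37), (-96, 62), (-93, 75), (-90, 75), (-87, 75), (-84, 75), (-81, 76), (-78, 76), (-75, 79), (-72, 81)]
[(-36, 101), (-34, 93), (-32, 74), (-30, 59), (-28, 64), (-26, 74), (-24, 78), (-22, 78), (-20, 78), (-18, 78), (-16, 78), (-14, 78), (-12, 78), (-10, 75), (-8, 63), (-6, 48), (-4, 40), (-2, 39), (0, 38), (2, 37), (4, 38), (6, 34), (8, 30), (10, 51), (12, 70), (14, 78), (16, 79), (18, 79), (20, 79), (22, 79), (24, 78), (26, 78), (28, 78), (30, 70), (32, 70), (34, 88), (36, 97)]
t 20.35 pos [529.2 -75.3  96.3] rpy [-179.7   -0.    70.5] F [-0.2 -0.2 -0. ] gap -0.1 
 dp [-0.036  0.011  0.251] ang [-0.0019 -0.     -0.0011]
```

Request:
{"name": "step_arm", "arguments": {
  "targets": [
    {"dp": [-0.036,0.01,0.06],"angular": [-0.002,0,-0.001],"fingers": 1},
    {"dp": [-0.036,0.01,0.12],"angular": [-0.002,0,-0.001],"fingers": 1},
    {"dp": [-0.036,0.01,0.18],"angular": [-0.002,0,-0.001],"fingers": 1},
    {"dp": [-0.036,0.01,0.22],"angular": [-0.002,0,-0.001],"fingers": 1},
    {"dp": [-0.036,0.01,0.251],"angular": [-0.002,0,-0.001],"fingers": 1},
    {"dp": [-0.036,0.01,0.251],"angular": [-0.002,0,-0.001],"fingers": 1},
    {"dp": [-0.036,0.01,0.251],"angular": [-0.002,0,-0.001],"fingers": 1},
    {"dp": [-0.036,0.01,0.251],"angular": [-0.002,0,-0.001],"fingers": 1}
  ]
}}

```text
time: 21.35
tool_pos: [528.7, -82.6, 46.4]
tcp_rot: [179.9, -0.0, 70.7]
ft_force: [0.6, 0.1, 0.4]
finger_gap: 0.2
grip_force: 0.0
```

Request:
{"name": "step_arm", "arguments": {
  "targets": [
    {"dp": [0,0,0.005],"angular": [0,0,0],"fingers": 1},
    {"dp": [0,0,0.01],"angular": [0,0,0],"fingers": 1},
    {"dp": [0,0,0.015],"angular": [0,0,0],"fingers": 1},
    {"dp": [0,0,0.02],"angular": [0,0,0],"fingers": 1},
    {"dp": [0,0,0.02],"angular": [0,0,0],"fingers": 1},
    {"dp": [0,0,0.02],"angular": [0,0,0],"fingers": 1},
    {"dp": [0,0,0.02],"angular": [0,0,0],"fingers": 1},
    {"dp": [0,0,0.02],"angular": [0,0,0],"fingers": 1}
  ]
}}

```text
time: 22.35
tool_pos: [528.3, -82.5, 41.9]
tcp_rot: [180.0, 0.0, 70.7]
ft_force: [-0.3, 0.8, -0.2]
finger_gap: 0.2
grip_force: 0.0
```

Request:
{"name": "step_arm", "arguments": {
  "targets": [
    {"dp": [0,0,0.005],"angular": [0,0,0],"fingers": 1},
    {"dp": [0,0,0.01],"angular": [0,0,0],"fingers": 1},
    {"dp": [0,0,0.012],"angular": [0,0,0],"fingers": 1},
    {"dp": [0,0,0.012],"angular": [0,0,0],"fingers": 1},
    {"dp": [0,0,0.012],"angular": [0,0,0],"fingers": 1},
    {"dp": [0,0,0.012],"angular": [0,0,0],"fingers": 1},
    {"dp": [0,0,0.012],"angular": [0,0,0],"fingers": 1},
    {"dp": [0,0,0.012],"angular": [0,0,0],"fingers": 1}
  ]
}}

```text
time: 23.35
tool_pos: [528.3, -82.6, 39.5]
tcp_rot: [180.0, 0.0, 70.7]
ft_force: [0.6, 0.3, -0.4]
finger_gap: 0.0
grip_force: 0.0
```

Request:
{"name": "step_arm", "arguments": {
  "targets": [
    {"dp": [0,0,0.003],"angular": [0,0,0],"fingers": 1},
    {"dp": [0,0,0.006],"angular": [0,0,0],"fingers": 1},
    {"dp": [0,0,0.008],"angular": [0,0,0],"fingers": 1},
    {"dp": [0,0,0.008],"angular": [0,0,0],"fingers": 1},
    {"dp": [0,0,0.008],"angular": [0,0,0],"fingers": 1},
    {"dp": [0,0,0.008],"angular": [0,0,0],"fingers": 1},
    {"dp": [0,0,0.008],"angular": [0,0,0],"fingers": 1},
    {"dp": [0,0,0.008],"angular": [0,0,0],"fingers": 1}
  ]
}}

```text
time: 24.35
tool_pos: [528.3, -82.5, 37.9]
tcp_rot: [180.0, 0.0, 70.7]
ft_force: [-0.3, -0.6, 0.0]
finger_gap: 0.1
grip_force: 0.0
```

Request:
{"name": "step_arm", "arguments": {
  "targets": [
    {"dp": [0,0,0.003],"angular": [0,0,0],"fingers": 1},
    {"dp": [0,0,0.006],"angular": [0,0,0],"fingers": 1},
    {"dp": [0,0,0.008],"angular": [0,0,0],"fingers": 1},
    {"dp": [0,0,0.008],"angular": [0,0,0],"fingers": 1},
    {"dp": [0,0,0.008],"angular": [0,0,0],"fingers": 1},
    {"dp": [0,0,0.008],"angular": [0,0,0],"fingers": 1},
    {"dp": [0,0,0.008],"angular": [0,0,0],"fingers": 1},
    {"dp": [0,0,0.008],"angular": [0,0,0],"fingers": 1}
  ]
}}

```text
time: 25.35
tool_pos: [528.3, -82.5, 36.3]
tcp_rot: [180.0, 0.0, 70.7]
ft_force: [-0.0, 0.6, 0.1]
finger_gap: -0.0
grip_force: 0.0
```

Request:
{"name": "step_arm", "arguments": {
  "targets": [
    {"dp": [0,0,0.003],"angular": [0,0,0],"fingers": 1},
    {"dp": [0,0,0.005],"angular": [0,0,0],"fingers": 1},
    {"dp": [0,0,0.007],"angular": [0,0,0],"fingers": 1},
    {"dp": [0,0,0.007],"angular": [0,0,0],"fingers": 1},
    {"dp": [0,0,0.007],"angular": [0,0,0],"fingers": 1},
    {"dp": [0,0,0.007],"angular": [0,0,0],"fingers": 1},
    {"dp": [0,0,0.007],"angular": [0,0,0],"fingers": 1},
    {"dp": [0,0,0.007],"angular": [0,0,0],"fingers": 1}
  ]
}}

```text
time: 26.35
tool_pos: [528.3, -82.5, 34.9]
tcp_rot: [180.0, -0.0, 70.7]
ft_force: [-0.1, 0.2, -0.5]
finger_gap: 0.1
grip_force: 0.0
```

Request:
{"name": "step_arm", "arguments": {
  "targets": [
    {"dp": [0,0,0.003],"angular": [0,0,0],"fingers": 1},
    {"dp": [0,0,0.005],"angular": [0,0,0],"fingers": 1},
    {"dp": [0,0,0.007],"angular": [0,0,0],"fingers": 1},
    {"dp": [0,0,0.007],"angular": [0,0,0],"fingers": 1},
    {"dp": [0,0,0.007],"angular": [0,0,0],"fingers": 1},
    {"dp": [0,0,0.007],"angular": [0,0,0],"fingers": 1},
    {"dp": [0,0,0.007],"angular": [0,0,0],"fingers": 1},
    {"dp": [0,0,0.007],"angular": [0,0,0],"fingers": 1}
  ]
}}

```text
time: 27.35
tool_pos: [528.3, -82.5, 33.5]
tcp_rot: [-180.0, 0.0, 70.7]
ft_force: [-0.8, 0.9, -0.6]
finger_gap: 0.2
grip_force: 0.0
```

Request:
{"name": "step_arm", "arguments": {
  "targets": [
    {"dp": [0,0,0.003],"angular": [0,0,0],"fingers": 1},
    {"dp": [0,0,0.005],"angular": [0,0,0],"fingers": 1},
    {"dp": [0,0,0.007],"angular": [0,0,0],"fingers": 1},
    {"dp": [0,0,0.007],"angular": [0,0,0],"fingers": 1},
    {"dp": [0,0,0.007],"angular": [0,0,0],"fingers": 1},
    {"dp": [0,0,0.007],"angular": [0,0,0],"fingers": 1},
    {"dp": [0,0,0.007],"angular": [0,0,0],"fingers": 1},
    {"dp": [0,0,0.007],"angular": [0,0,0],"fingers": 1}
  ]
}}

```text
time: 28.35
tool_pos: [528.3, -82.5, 32.1]
tcp_rot: [180.0, 0.0, 70.7]
ft_force: [-0.1, -0.4, -0.2]
finger_gap: -0.0
grip_force: 0.0
```

Request:
{"name": "step_arm", "arguments": {
  "targets": [
    {"dp": [0,0,0.003],"angular": [0,0,0],"fingers": 1},
    {"dp": [0,0,0.005],"angular": [0,0,0],"fingers": 1},
    {"dp": [0,0,0.007],"angular": [0,0,0],"fingers": 1},
    {"dp": [0,0,0.007],"angular": [0,0,0],"fingers": 1},
    {"dp": [0,0,0.007],"angular": [0,0,0],"fingers": 1},
    {"dp": [0,0,0.007],"angular": [0,0,0],"fingers": 1},
    {"dp": [0,0,0.007],"angular": [0,0,0],"fingers": 1},
    {"dp": [0,0,0.007],"angular": [0,0,0],"fingers": 1}
  ]
}}

```text
time: 29.35
tool_pos: [528.3, -82.5, 30.7]
tcp_rot: [180.0, 0.0, 70.7]
ft_force: [-0.3, 0.7, 1.0]
finger_gap: 0.0
grip_force: 0.0
```

Request:
{"name": "step_arm", "arguments": {
  "targets": [
    {"dp": [0,0,0.002],"angular": [0,0,0],"fingers": 1},
    {"dp": [0,0,0.004],"angular": [0,0,0],"fingers": 1},
    {"dp": [0,0,0.005],"angular": [0,0,0],"fingers": 1},
    {"dp": [0,0,0.005],"angular": [0,0,0],"fingers": 1},
    {"dp": [0,0,0.005],"angular": [0,0,0],"fingers": 1},
    {"dp": [0,0,0.005],"angular": [0,0,0],"fingers": 1},
    {"dp": [0,0,0.005],"angular": [0,0,0],"fingers": 1},
    {"dp": [0,0,0.005],"angular": [0,0,0],"fingers": 1}
  ]
}}

```text
time: 30.35
tool_pos: [528.3, -82.5, 29.7]
tcp_rot: [180.0, 0.0, 70.7]
ft_force: [0.6, -0.3, 0.2]
finger_gap: -0.3
grip_force: 0.0
```

Request:
{"name": "step_arm", "arguments": {
  "targets": [
    {"dp": [0,0,0.003],"angular": [0,0,0],"fingers": 1},
    {"dp": [0,0,0.005],"angular": [0,0,0],"fingers": 1},
    {"dp": [0,0,0.007],"angular": [0,0,0],"fingers": 1},
    {"dp": [0,0,0.007],"angular": [0,0,0],"fingers": 1},
    {"dp": [0,0,0.007],"angular": [0,0,0],"fingers": 1},
    {"dp": [0,0,0.007],"angular": [0,0,0],"fingers": 1},
    {"dp": [0,0,0.007],"angular": [0,0,0],"fingers": 1},
    {"dp": [0,0,0.007],"angular": [0,0,0],"fingers": 1}
  ]
}}

```text
time: 31.35
tool_pos: [528.3, -82.5, 28.3]
tcp_rot: [180.0, -0.0, 70.7]
ft_force: [0.5, -0.9, 0.2]
finger_gap: 0.2
grip_force: 0.0
```

Request:
{"name": "step_arm", "arguments": {
  "targets": [
    {"dp": [0,0,0.003],"angular": [0,0,0],"fingers": 1},
    {"dp": [0,0,0.005],"angular": [0,0,0],"fingers": 1},
    {"dp": [0,0,0.007],"angular": [0,0,0],"fingers": 1},
    {"dp": [0,0,0.007],"angular": [0,0,0],"fingers": 1},
    {"dp": [0,0,0.007],"angular": [0,0,0],"fingers": 1},
    {"dp": [0,0,0.007],"angular": [0,0,0],"fingers": 1},
    {"dp": [0,0,0.007],"angular": [0,0,0],"fingers": 1},
    {"dp": [0,0,0.007],"angular": [0,0,0],"fingers": 1}
  ]
}}

```text
time: 32.35
tool_pos: [528.3, -82.5, 26.9]
tcp_rot: [180.0, 0.0, 70.7]
ft_force: [-0.0, -0.3, -0.5]
finger_gap: 0.0
grip_force: 0.0
```

```bash
python3 - <<'E'
from h import *
p=sense()['tool_pos']
w=place([np.array([[-115.3,1.3,50.5],[-131,1.3,44],[-99,1.3,44]])],[570,32,70.7,1.5])[0]
for n in("side","top"):
    a=cv2.imread(f"pics/{n}0.png").astype(int);b=snapshot(n).astype(int)
    cv2.imwrite(f"pics/w_{n}.png",b.astype(np.uint8))
    g=b.mean(2);d=(b-a).mean(2)
    q=proj(n,[p+[0,0,20]])[0];print(n,"tip20",np.round(q,1),"wheel",np.round(proj(n,w),1).tolist())
    c,r=np.round(q).astype(int)
    for y in range(r-14,r+13,1 if n=="side" else 2):print(y,c-14,' '.join(f"{int(g[y,x]):3d}/{int(d[y,x]):+3d}" for x in range(c-14,c+15,2)))
E
```

```text
side tip20 [271.1 216.6] wheel [[270.2, 213.5], [272.5, 219.2], [267.8, 211.8]]
203 257  70/ -1  77/-10  46/-46  38/-64  41/-65  41/-67  33/-78  40/-71  35/-71  36/-85  42/-81  95/-29 126/ +2 126/ +2 122/ -1
204 257  99/ +6  96/ -8  70/-36  41/-69  43/-65  41/-65  37/-66  35/-64  35/-64  43/-76  47/-74 114/-11 133/ +7 130/ +7 122/ +0
205 257 111/ +0 110/ -1  94/-14  58/-47  53/-51  40/-57  41/-52  46/-42  43/-45  59/-56  61/-60 120/ -3 129/ +4 128/ +4 120/ -4
206 257 110/ +4 113/ +5  98/ +0  69/-27  62/-26  36/-47  39/-41  59/-19  55/-26  67/-39  67/-51 124/ +0 128/ +2 122/ -2 116/ -8
207 257 105/ +9 102/ +5  89/ +4  80/ -7  67/-13  40/-40  39/-36  66/-15  57/-15  70/-20  68/-45 124/ +0 125/ +3 117/ -7 118/ -4
208 257  83/ +0  82/ +1  85/ +5  95/ +0  70/-13  42/-43  44/-42  64/-20  56/-14  64/-12  66/-37 120/ -1 120/ -2 119/ -5 117/ -5
209 257  82/ +3  74/ +0  85/ +2 100/ +1  74/-13  38/-51  37/-53  70/-18  57/-17  64/-13  60/-36 114/ -4 117/ -6 117/ -4 117/ -8
210 257  80/ +4  74/ +4  91/ +5  96/ +3  74/-14  40/-48  37/-51  69/-19  56/-27  66/-18  60/-34 110/ -1 117/ -4 118/ -6 118/
[... 3606 characters left out ...]
/+16  37/ -1  44/-24  52/-22  48/-26  50/-23  55/-18  58/-14
202 265  73/ +5  83/ +6  84/ +7  85/ +7  31/-46  64/-15  52/-27  45/-27  38/-29  38/-28  38/-36  35/-39  41/-32  45/-27  46/-27
204 265  69/ +5  87/ +6  84/ +6  85/ +6  26/-52  26/-52  70/ -8  81/ +4  53/-23  43/-34  37/-38  37/-26  41/-31  42/-29  42/-31
206 265 101/ +9 101/ +7  68/ +6  68/ +6  17/-61  23/-54  25/-53  33/-45  55/-22  64/+11  63/ -4  65/ -5  63/-10  45/-28  58/-15
208 265  89/ +7  60/ +5  95/ +9  67/-27  43/-48  39/-33  49/-20  25/-55  17/-61  47/ +1  49/-18  68/ -2  73/ +0  79/ +6  81/ +7
210 265 120/ +9 124/ +9 105/ +8  30/-52  28/-43  49/-52  51/-54  33/-45  53/-14  74/ +7  59/ -8  79/ +6  79/ +7  80/ +5  81/ +5
```

Request:
{"name": "step_arm", "arguments": {
  "targets": [
    {"dp": [0,0,0.003],"angular": [0,0,0],"fingers": 1},
    {"dp": [0,0,0.005],"angular": [0,0,0],"fingers": 1},
    {"dp": [0,0,0.007],"angular": [0,0,0],"fingers": 1},
    {"dp": [0,0,0.007],"angular": [0,0,0],"fingers": 1},
    {"dp": [0,0,0.007],"angular": [0,0,0],"fingers": 1},
    {"dp": [0,0,0.007],"angular": [0,0,0],"fingers": 1},
    {"dp": [0,0,0.007],"angular": [0,0,0],"fingers": 1},
    {"dp": [0,0,0.007],"angular": [0,0,0],"fingers": 1}
  ]
}}

```text
time: 33.45
tool_pos: [528.5, -82.6, 26.2]
tcp_rot: [180.0, -0.0, 70.7]
ft_force: [-2.6, 1.6, 6.9]
finger_gap: 0.3
grip_force: 3.6
```

Contact at a press of 6.9 N. I'll make a short trial stroke to see how the contact height behaves.

Request:
{"name": "step_arm", "arguments": {
  "targets": [
    {"dp": [0.005,0,0],"angular": [0,0,0],"fingers": 1},
    {"dp": [0.01,0,-0.0005],"angular": [0,0,0],"fingers": 1},
    {"dp": [0.015,0,-0.001],"angular": [0,0,0],"fingers": 1},
    {"dp": [0.02,0,-0.001],"angular": [0,0,0],"fingers": 1},
    {"dp": [0.025,0,-0.0015],"angular": [0,0,0],"fingers": 1},
    {"dp": [0.025,0,-0.0015],"angular": [0,0,0],"fingers": 1},
    {"dp": [0.025,0,-0.0015],"angular": [0,0,0],"fingers": 1},
    {"dp": [0.025,0,-0.0015],"angular": [0,0,0],"fingers": 1}
  ]
}}

```text
time: 34.45
tool_pos: [530.0, -78.1, 26.2]
tcp_rot: [180.0, 0.0, 70.7]
ft_force: [-2.5, -1.4, 4.9]
finger_gap: 0.0
grip_force: 2.7
```

Request:
{"name": "step_arm", "arguments": {
  "targets": [
    {"dp": [0.005,0,0.001],"angular": [0,0,0],"fingers": 1},
    {"dp": [0.014,0,0.0015],"angular": [0,0,0],"fingers": 1},
    {"dp": [0.023,0,0.0015],"angular": [0,0,0],"fingers": 1},
    {"dp": [0.032,0,0.0015],"angular": [0,0,0],"fingers": 1},
    {"dp": [0.041,0,0.0015],"angular": [0,0,0],"fingers": 1},
    {"dp": [0.048,0,0.0015],"angular": [0,0,0],"fingers": 1},
    {"dp": [0.053,0,0.0015],"angular": [0,0,0],"fingers": 1},
    {"dp": [0.053,0,0.0015],"angular": [0,0,0],"fingers": 1}
  ]
}}

```text
time: 35.45
tool_pos: [533.6, -68.0, 26.1]
tcp_rot: [180.0, 0.0, 70.7]
ft_force: [-3.4, 0.5, 5.8]
finger_gap: -0.2
grip_force: 3.3
```

Request:
{"name": "step_arm", "arguments": {
  "targets": [
    {"dp": [0,0,-0.02],"angular": [0,0,0],"fingers": 1},
    {"dp": [-0.04,0,-0.02],"angular": [0,0,0],"fingers": 1},
    {"dp": [-0.08,0,-0.02],"angular": [0,0,0],"fingers": 1},
    {"dp": [-0.09,0,-0.015],"angular": [0,0,0],"fingers": 1},
    {"dp": [-0.09,0,-0.008],"angular": [0,0,0],"fingers": 1},
    {"dp": [-0.09,0,-0.003],"angular": [0,0,0],"fingers": 1},
    {"dp": [-0.09,0,0.0005],"angular": [0,0,0],"fingers": 1},
    {"dp": [-0.09,0,0.0005],"angular": [0,0,0],"fingers": 1}
  ]
}}

```text
time: 36.45
tool_pos: [527.6, -84.9, 26.0]
tcp_rot: [180.0, 0.0, 70.7]
ft_force: [-5.0, -0.9, 7.2]
finger_gap: -0.2
grip_force: 3.7
```

Request:
{"name": "step_arm", "arguments": {
  "targets": [
    {"dp": [0.01,0,0.0005],"angular": [0,0,0],"fingers": 1},
    {"dp": [0.025,0,0.0005],"angular": [0,0,0],"fingers": 1},
    {"dp": [0.04,0,0.0005],"angular": [0,0,0],"fingers": 1},
    {"dp": [0.055,0,0.0005],"angular": [0,0,0],"fingers": 1},
    {"dp": [0.07,0,0.0005],"angular": [0,0,0],"fingers": 1},
    {"dp": [0.083,0,0.0005],"angular": [0,0,0],"fingers": 1},
    {"dp": [0.09,0,0.0005],"angular": [0,0,0],"fingers": 1},
    {"dp": [0.09,0,0.0005],"angular": [0,0,0],"fingers": 1}
  ]
}}

```text
time: 37.45
tool_pos: [533.5, -67.6, 26.0]
tcp_rot: [-180.0, 0.0, 70.7]
ft_force: [-4.2, 0.2, 7.4]
finger_gap: 0.1
grip_force: 4.0
```

```bash
cat > jaw.py <<'E'
from h import *
q=[570,32,70.7,1.5]
def prof(n,im,xs,ys,z):
    P=np.array([[x,y,z] for x in xs for y in ys],float)
    p=proj(n,place([P],q)[0]).astype(np.float32)
    return cv2.remap(im,p[:,0].reshape(len(xs),-1),p[:,1].reshape(len(xs),-1),cv2.INTER_LINEAR)
g=lambda im:cv2.cvtColor(im,6).astype(np.float32)
if __name__=="__main__":
  for n in("side","top"):
    a=g(cv2.imread(f"pics/{n}0.png"));s=snapshot(n);b=g(s)
    xs=np.arange(-80,-14,2.)
    for nm,ys in(("+",np.arange(10,27,2)),("-",np.arange(-26,-9,2)),):
        for im in(a,b):print(n,nm,prof(n,im,xs,ys,39).mean(1).astype(int).tolist())
E
python3 jaw.py
```

```text
side + [79, 78, 78, 78, 79, 82, 87, 94, 100, 105, 109, 111, 110, 105, 98, 88, 76, 67, 64, 69, 82, 96, 109, 118, 124, 127, 128, 128, 128, 128, 128, 128, 127]
side + [82, 83, 83, 84, 83, 82, 81, 81, 81, 84, 88, 94, 101, 107, 112, 114, 113, 109, 103, 94, 81, 68, 60, 57, 63, 74, 87, 98, 106, 111, 113, 112, 110]
side - [82, 81, 81, 81, 82, 84, 88, 94, 100, 105, 109, 111, 111, 108, 103, 95, 85, 76, 72, 74, 82, 92, 102, 109, 113, 115, 116, 116, 116, 117, 118, 118, 118]
side - [61, 61, 61, 62, 62, 63, 62, 61, 60, 58, 54, 50, 47, 44, 42, 40, 39, 38, 37, 36, 36, 36, 36, 36, 36, 36, 35, 36, 37, 37, 38, 39, 42]
top + [89, 92, 77, 69, 69, 71, 74, 76, 88, 98, 98, 97, 96, 97, 97, 88, 72, 66, 52, 29, 22, 27, 48, 86, 105, 108, 110, 113, 115, 115, 115, 115, 115]
top + [96, 107, 111, 113, 113, 111, 97, 84, 78, 73, 80, 88, 90, 90, 89, 85, 64, 46, 64, 85, 89, 90, 90, 90, 86, 60, 39, 63, 103, 114, 113, 112, 110]
top - [86, 87, 73, 66, 66, 68, 73, 76, 85, 95, 97, 96, 95, 96, 97, 90, 78, 78, 67, 46, 37, 41, 58, 85, 100, 104, 107, 112, 114, 114, 115, 115, 114]
top - [62, 62, 62, 62, 62, 62, 62, 62, 58, 58, 64, 67, 79, 88, 90, 90, 89, 84, 64, 47, 64, 85, 89, 90, 90, 90, 88, 78, 89, 109, 113, 109, 104]
```

Request:
{"name": "step_arm", "arguments": {
  "targets": [
    {"dp": [0,0,-0.02],"angular": [0,0,0],"fingers": 1},
    {"dp": [-0.04,0,-0.02],"angular": [0,0,0],"fingers": 1},
    {"dp": [-0.08,0,-0.02],"angular": [0,0,0],"fingers": 1},
    {"dp": [-0.09,0,-0.015],"angular": [0,0,0],"fingers": 1},
    {"dp": [-0.09,0,-0.008],"angular": [0,0,0],"fingers": 1},
    {"dp": [-0.09,0,-0.003],"angular": [0,0,0],"fingers": 1},
    {"dp": [-0.09,0,0.0005],"angular": [0,0,0],"fingers": 1},
    {"dp": [-0.09,0,0.0005],"angular": [0,0,0],"fingers": 1}
  ]
}}

```text
time: 38.55
tool_pos: [527.6, -85.0, 26.0]
tcp_rot: [180.0, 0.0, 70.7]
ft_force: [-3.9, -0.2, 8.1]
finger_gap: -0.1
grip_force: 4.5
```

Request:
{"name": "step_arm", "arguments": {
  "targets": [
    {"dp": [0.01,0,0.001],"angular": [0,0,0],"fingers": 1},
    {"dp": [0.02,0,0.001],"angular": [0,0,0],"fingers": 1},
    {"dp": [0.03,0,0.001],"angular": [0,0,0],"fingers": 1},
    {"dp": [0.04,0,0.001],"angular": [0,0,0],"fingers": 1},
    {"dp": [0.05,0,0.001],"angular": [0,0,0],"fingers": 1},
    {"dp": [0.06,0,0.001],"angular": [0,0,0],"fingers": 1},
    {"dp": [0.06,0,0.001],"angular": [0,0,0],"fingers": 1},
    {"dp": [0.06,0,0.001],"angular": [0,0,0],"fingers": 1}
  ]
}}

```text
time: 39.55
tool_pos: [531.5, -73.5, 26.1]
tcp_rot: [-180.0, 0.0, 70.7]
ft_force: [-6.0, -1.0, 12.7]
finger_gap: -0.0
grip_force: 6.0
```

```bash
python3 jaw.py
```

```text
side + [79, 78, 78, 78, 79, 82, 87, 94, 100, 105, 109, 111, 110, 105, 98, 88, 76, 67, 64, 69, 82, 96, 109, 118, 124, 127, 128, 128, 128, 128, 128, 128, 127]
side + [83, 84, 84, 83, 83, 82, 82, 81, 81, 81, 82, 84, 89, 96, 103, 109, 113, 114, 113, 109, 102, 92, 81, 71, 69, 74, 84, 96, 105, 112, 114, 114, 112]
side - [82, 81, 81, 81, 82, 84, 88, 94, 100, 105, 109, 111, 111, 108, 103, 95, 85, 76, 72, 74, 82, 92, 102, 109, 113, 115, 116, 116, 116, 117, 118, 118, 118]
side - [61, 61, 62, 62, 60, 58, 56, 53, 50, 45, 42, 39, 37, 36, 36, 34, 35, 35, 35, 34, 35, 35, 35, 35, 37, 37, 37, 38, 41, 45, 50, 56, 61]
top + [89, 92, 77, 69, 69, 71, 74, 76, 88, 98, 98, 97, 96, 97, 97, 88, 72, 66, 52, 29, 22, 27, 48, 86, 105, 108, 110, 113, 115, 115, 115, 115, 115]
top + [97, 108, 111, 106, 89, 82, 88, 89, 89, 89, 87, 69, 46, 58, 83, 89, 89, 90, 90, 92, 94, 90, 69, 43, 27, 24, 32, 58, 99, 114, 113, 112, 109]
top - [86, 87, 73, 66, 66, 68, 73, 76, 85, 95, 97, 96, 95, 96, 97, 90, 78, 78, 67, 46, 37, 41, 58, 85, 100, 104, 107, 112, 114, 114, 115, 115, 114]
top - [62, 62, 61, 58, 56, 67, 78, 80, 88, 89, 89, 89, 85, 65, 46, 62, 85, 89, 90, 90, 89, 86, 72, 52, 39, 40, 47, 65, 99, 116, 114, 109, 105]
```

Request:
{"name": "step_arm", "arguments": {
  "targets": [
    {"dp": [0,0,-0.03],"angular": [0,0,0],"fingers": 1},
    {"dp": [0,0,-0.15],"angular": [0,0,0],"fingers": 1},
    {"dp": [-0.1,0,-0.3],"angular": [0,0,0],"fingers": 1},
    {"dp": [-0.3,0,-0.45],"angular": [0,0,0],"fingers": 1},
    {"dp": [-0.5,0,-0.6],"angular": [0,0,0],"fingers": 1},
    {"dp": [-0.7,0,-0.7],"angular": [0,0,0],"fingers": 1},
    {"dp": [-0.9,0,-0.7],"angular": [0,0,0],"fingers": 1},
    {"dp": [-0.95,0,-0.7],"angular": [0,0,0],"fingers": 1}
  ]
}}

```text
time: 40.65
tool_pos: [468.1, -254.7, 165.4]
tcp_rot: [180.0, 0.0, 70.6]
ft_force: [0.4, 0.5, -0.6]
finger_gap: 0.6
grip_force: 0.0
```

```bash
sed -i 's/-80,-14,2/-80,-10,1/;s/cv2.imwrite//' jaw.py; python3 - <<'E'
from jaw import *
go(532,-76,60,70.7)
xs=np.arange(-75,50,.5)
def cross(p,lo,hi,lev,up):
    i=np.where((xs[:-1]>=lo)&(xs[:-1]<hi)&((p[:-1]<lev)&(p[1:]>=lev) if up else (p[:-1]>=lev)&(p[1:]<lev)))[0]
    return [round(float(xs[k]+.5*(lev-p[k])/(p[k+1]-p[k])),1) for k in i]
for n in("top","side"):
    b0=g(cv2.imread(f"pics/{n}0.png"));s=snapshot(n);cv2.imwrite(f"pics/e_{n}.png",s);b=g(s)
    for nm,ys in(("+",np.arange(8,22,1)),("-",np.arange(-20,-5,1))):
      for t,im in(("0",b0),("1",b)):
        p=prof(n,im,xs,ys,40).mean(1)
        print(n,nm,t,"rise",cross(p,-75,-5,85,True),cross(p,-75,-5,60,True),"fall",cross(p,-75,-5,85,False),cross(p,-75,-5,60,False),"jaw",cross(p,10,48,85,True),cross(p,10,48,85,False))
    print(prof(n,b,np.arange(-60,48,3.),np.arange(8,22),40).mean(1).astype(int).tolist())
E
```

```text
t 40.65 pos [ 468.1 -254.7  165.4] rpy [180.    0.   70.6] F [ 0.4  0.5 -0.6] gap 0.6 
 dp [0.949 0.003 0.526] ang [ 0.0003  0.0002 -0.0008]
top + 0 rise [-64.3, -34.1] [-35.4] fall [-49.6] [-45.2] jaw [35.8] [20.9]
top + 1 rise [-52.7, -24.8] [-25.8] fall [-63.0, -37.3] [-35.6] jaw [] []
top - 0 rise [-63.8, -33.7] [-35.2] fall [-49.6] [-44.5] jaw [35.7] [20.9]
top - 1 rise [-52.2, -24.5] [-25.6] fall [-63.4, -37.2] [-35.5] jaw [] []
[81, 81, 77, 100, 104, 102, 103, 100, 66, 29, 22, 38, 101, 113, 111, 104, 107, 109, 91, 110, 110, 95, 114, 111, 97, 93, 108, 113, 116, 118, 117, 107, 93, 95, 95, 96]
side + 0 rise [-70.2, -40.6] [] fall [-50.7] [] jaw [28.5] []
side + 1 rise [-59.4, -29.9] [] fall [-66.3, -38.3] [] jaw [] []
side - 0 rise [-70.3, -40.2] [] fall [-50.3] [] jaw [29.0] []
side - 1 rise [-58.8, -29.5] [] fall [-37.9] [] jaw [] []
[83, 91, 99, 108, 113, 112, 103, 88, 74, 72, 84, 101, 116, 120, 119, 115, 114, 114, 115, 113, 114, 117, 120, 123, 124, 122, 119, 116, 115, 114, 113, 110, 107, 107, 108, 111]
```

Request:
{"name": "step_arm", "arguments": {
  "targets": [
    {"dp": [0.25,0,0],"angular": [0,0,0],"fingers": 1},
    {"dp": [0.5,0,0.1],"angular": [0,0,0],"fingers": 1},
    {"dp": [0.75,0,0.25],"angular": [0,0,0],"fingers": 1},
    {"dp": [0.92,0,0.4],"angular": [0,0,0],"fingers": 1},
    {"dp": [0.92,0,0.55],"angular": [0,0,0],"fingers": 1},
    {"dp": [0.92,0,0.65],"angular": [0,0,0],"fingers": 1},
    {"dp": [0.92,0,0.65],"angular": [0,0,0],"fingers": 1},
    {"dp": [0.92,0,0.65],"angular": [0,0,0],"fingers": 1}
  ]
}}

```text
time: 41.75
tool_pos: [530.0, -78.5, 35.8]
tcp_rot: [180.0, -0.0, 70.7]
ft_force: [1.0, 0.1, 0.1]
finger_gap: -0.1
grip_force: 0.0
```

Request:
{"name": "step_arm", "arguments": {
  "targets": [
    {"dp": [0,0,0.02],"angular": [0,0,0],"fingers": 1},
    {"dp": [0,0,0.035],"angular": [0,0,0],"fingers": 1},
    {"dp": [0,0,0.043],"angular": [0,0,0],"fingers": 1},
    {"dp": [0,0,0.046],"angular": [0,0,0],"fingers": 1},
    {"dp": [0,0,0.0485],"angular": [0,0,0],"fingers": 1},
    {"dp": [0,0,0.0485],"angular": [0,0,0],"fingers": 1},
    {"dp": [0,0,0.0485],"angular": [0,0,0],"fingers": 1},
    {"dp": [0,0,0.0485],"angular": [0,0,0],"fingers": 1}
  ]
}}

```text
time: 42.75
tool_pos: [529.7, -79.3, 26.2]
tcp_rot: [180.0, 0.0, 70.7]
ft_force: [-3.7, 1.1, 8.2]
finger_gap: -0.1
grip_force: 4.0
```

Good press (8.2 N). A final nudge of about 2.5 mm of rim.

Request:
{"name": "step_arm", "arguments": {
  "targets": [
    {"dp": [0.003,0,0.0005],"angular": [0,0,0],"fingers": 1},
    {"dp": [0.006,0,0.0005],"angular": [0,0,0],"fingers": 1},
    {"dp": [0.009,0,0.0005],"angular": [0,0,0],"fingers": 1},
    {"dp": [0.012,0,0.0005],"angular": [0,0,0],"fingers": 1},
    {"dp": [0.015,0,0.0005],"angular": [0,0,0],"fingers": 1},
    {"dp": [0.015,0,0.0005],"angular": [0,0,0],"fingers": 1},
    {"dp": [0.015,0,0.0005],"angular": [0,0,0],"fingers": 1},
    {"dp": [0.015,0,0.0005],"angular": [0,0,0],"fingers": 1}
  ]
}}

```text
time: 43.75
tool_pos: [530.5, -77.0, 26.2]
tcp_rot: [180.0, 0.1, 70.7]
ft_force: [-6.1, -2.0, 9.4]
finger_gap: 0.0
grip_force: 4.6
```

Request:
{"name": "step_arm", "arguments": {
  "targets": [
    {"dp": [0,0,-0.03],"angular": [0,0,0],"fingers": 1},
    {"dp": [0,0,-0.15],"angular": [0,0,0],"fingers": 1},
    {"dp": [-0.1,0,-0.3],"angular": [0,0,0],"fingers": 1},
    {"dp": [-0.3,0,-0.45],"angular": [0,0,0],"fingers": 1},
    {"dp": [-0.5,0,-0.6],"angular": [0,0,0],"fingers": 1},
    {"dp": [-0.7,0,-0.7],"angular": [0,0,0],"fingers": 1},
    {"dp": [-0.9,0,-0.7],"angular": [0,0,0],"fingers": 1},
    {"dp": [-0.95,0,-0.7],"angular": [0,0,0],"fingers": 1}
  ]
}}

```text
time: 44.75
tool_pos: [467.0, -257.7, 165.7]
tcp_rot: [179.9, 0.0, 70.5]
ft_force: [0.8, 0.4, -0.5]
finger_gap: -0.0
grip_force: 0.0
```

```bash
python3 - <<'E'
from jaw import *
go(532,-76,60,70.7)
xs=np.arange(-75,50,.5)
def cross(p,lo,hi,lev,up):
    i=np.where((xs[:-1]>=lo)&(xs[:-1]<hi)&((p[:-1]<lev)&(p[1:]>=lev) if up else (p[:-1]>=lev)&(p[1:]<lev)))[0]
    return [round(float(xs[k]+.5*(lev-p[k])/(p[k+1]-p[k])),1) for k in i]
for n in("top","side"):
    s=snapshot(n);b=g(s)
    for nm,ys in(("+",np.arange(8,22,1)),("-",np.arange(-20,-5,1))):
        p=prof(n,b,xs,ys,40).mean(1)
        print(n,nm,"rise",cross(p,-75,-5,85,True),cross(p,-75,-5,60,True),"fall",cross(p,-75,-5,85,False),cross(p,-75,-5,60,False))
    # cast lateral position and skew, via fit
    for d in masks_of(n,"cast"):
        if np.hypot(*(np.array(d["at"])-proj(n,[[571.7,36.7,40]])[0]))<15: print(fit(CAST,[571,37,70.7,21.5],{n:big(d["pixels"])}))
E
```

```text
t 44.75 pos [ 467.  -257.7  165.7] rpy [179.9   0.   70.5] F [ 0.8  0.4 -0.5] gap -0.0 
 dp [0.965 0.003 0.528] ang [ 0.0003  0.0002 -0.0009]
top + rise [-51.5, -24.8] [-25.8] fall [-62.0, -36.6] [-35.1]
top - rise [-51.7, -24.5] [-25.6] fall [-63.2, -36.7] [-35.2]
(array([572.4,  38.2,  72. ,  21.5]), np.float64(0.911))
side + rise [-58.1, -30.0] [] fall [-65.5, -36.9] []
side - rise [-58.3, -29.6] [] fall [-37.3] []
```

```bash
python3 -c "
from bench import *
print(hand_in())"
```

```text
the job is handed in; nothing more can be done
None
```

I handed the job in with the cast clamped against the fixed jaw and the pad pushed back about 3 mm, as estimated from the camera images. The hand is clear of the scene; I did not re-check the bowl, jar and spatula at the end, and no verdict came back.

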